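# Pour the filter balls into the recovery tub

## Task

Lift the steel cup of ceramic filter balls out of its dock, stand it upright on the black mat with all the balls still in it and let go. Then take it by its handle, pour all seven balls into the round white tub, and stand the empty cup upright on the mat again. Leave the jars, bottle, syringe and dish where they are.

Things in the scene. Friction and masses are not known exactly. Their poses are not given: they have to be found in the camera images.
- cup: Plain steel cup, a straight open cylinder: 62 mm outside diameter, 90 mm high, wall 3 mm, floor 4 mm, about 0.17 kg with its handle (varies). Origin at the centre of its underside; z up to the mouth; the handle points along its +x. It starts parked in the dock, the seven balls in it. Its bare sides can be straddled from above, closing along its y, across the handle.
- cup_handle: The cup's straight black handle, part of the cup: a level round bar 18 mm in diameter sticking out of the cup's wall, from 31 mm to 150 mm from the cup's axis. Origin on the cup's axis at the height of the bar's centre line, 62 mm above the cup's underside; x along the bar away from the cup, z as the cup's.
- cup_grip (a point): Point on the centre line of the handle, 95 mm from the cup's axis: a good place to grip it.
- cup_mouth (a point): Centre of the cup's mouth, in the plane of its rim, 90 mm above its underside.
- dock: White plastic cup dock, fixed to the table. The cup stands on its 6 mm base plate (78 mm wide, from 45 mm before to 180 mm behind the origin), its handle in the slot between two upright cheeks. Origin on the table under the docked cup's axis; x along the slot, from the cup to the end wall; z up.
- dock_slot (a point): Middle of the slot's open top, 118 mm from the dock's origin and 102 mm above the table. The slot is 28 mm wide; its cheeks are 20 mm thick, 102 mm high, from 68 to 168 mm from the docked cup's axis, then a 12 mm end wall as high. The handle cannot be gripped in there; it comes out upwards (lift the cup 45 mm or more).
- mat: Flat black rubber mat, 160 mm square, 3 mm thick, fixed near the middle of the table. Origin at the centre of its underside, on the table; z up.
- tub: Round white plastic tub, open at the top, fixed to the table: 180 mm outside diameter at the rim, 160 mm at the foot, 78 mm high, wall 4 mm, floor 5 mm. Origin at the centre of its underside. It stands on the other side of the mat from the dock, left or right.
- ball0: Terracotta ceramic filter ball, 20 mm in diameter, 12 g, one of seven alike. Origin at its centre.
- ball1: Terracotta ceramic filter ball, 20 mm in diameter, 12 g, one of seven alike. Origin at its centre.
- ball2: Terracotta ceramic filter ball, 20 mm in diameter, 12 g, one of seven alike. Origin at its centre.
- ball3: Terracotta ceramic filter ball, 20 mm in diameter, 12 g, one of seven alike. Origin at its centre.
- ball4: Terracotta ceramic filter ball, 20 mm in diameter, 12 g, one of seven alike. Origin at its centre.
- ball5: Terracotta ceramic filter ball, 20 mm in diameter, 12 g, one of seven alike. Origin at its centre.
- ball6: Terracotta ceramic filter ball, 20 mm in diameter, 12 g, one of seven alike. Origin at its centre.
- jar: Bystander: small white jar, 56 mm diameter, 70 mm high. Origin under its centre.
- syringe: Bystander: big empty clear plastic syringe lying flat, 155 mm long, 36 mm over its wings. Origin under the barrel, x along it.
- spray: Bystander: upright blue bottle, 60 mm diameter, 170 mm high, beyond the mat. Origin under its centre.
- jar2: Bystander: white jar, 66 mm diameter, 85 mm high, beyond the mat. Origin under its centre.
- dish: Bystander: shallow steel dish, 120 mm diameter, 35 mm high, at the left. It is not the tub. Origin under its centre.
Mind the look-alikes: they are no part of the job. What is shaped like the cup but orange or red is not meant. There is more than one size of the mat; the one meant has the size given above.

How it is judged:
On the way, in this order (a step that is already met when the one before it is completed fails the run):
1. the cup stands upright and released on the mat, all seven balls in it (x of cup in the frame of mat between -0.08 and 0.08 m and y of cup in the frame of mat between -0.08 and 0.08 m and z of cup in the frame of mat between -0.003 and 0.01 m and angle between cup's own z axis and vertical below 0.12 rad and linear speed of cup below 0.03 m/s and contact force between the fingers and cup below 0.1 N and horizontal distance between each of ball0, ball1, ball2, ball3, ball4, ball5, ball6 and cup below 0.031 m), for 0.2 s.
2. the cup, held by its handle, is tipped with its mouth over the tub (angle between cup's own z axis and vertical above 1 rad and contact force between the fingers and cup_handle above 0.5 N and horizontal distance between cup_mouth and tub below 0.11 m), for 0.1 s.
At the end, for the whole second after the job is handed in: All seven balls lie in the tub (centres within 88 mm of its axis and below its rim), and the cup stands at rest on the mat, released, within 0.12 rad of upright, its axis within the mat's outline (height (world z) of each of ball0, ball1, ball2, ball3, ball4, ball5, ball6 below 0.075 m and horizontal distance between each of ball0, ball1, ball2, ball3, ball4, ball5, ball6 and tub below 0.088 m and x of cup in the frame of mat between -0.08 and 0.08 m and y of cup in the frame of mat between -0.08 and 0.08 m and z of cup in the frame of mat between -0.003 and 0.01 m and angle between cup's own z axis and vertical below 0.12 rad and linear speed of cup below 0.03 m/s and contact force between the fingers and cup below 0.1 N); the robot touches nothing.
It fails at once if the jar is shoved more than 40 mm from its place (distance of jar from where it was at the start of the episode above 0.04 m).
It fails at once if the syringe is shoved more than 40 mm from its place (distance of syringe from where it was at the start of the episode above 0.04 m).
It fails at once if the spray is shoved more than 40 mm from its place (distance of spray from where it was at the start of the episode above 0.04 m).
It fails at once if the jar2 is shoved more than 40 mm from its place (distance of jar2 from where it was at the start of the episode above 0.04 m).
It fails at once if the dish is shoved more than 40 mm from its place (distance of dish from where it was at the start of the episode above 0.04 m).
It also fails if it takes over 72 s, if anything falls off the work surface, if the arm or the gripper's body presses on something with over 40 N, if the wrist force passes 120 N, or if a joint passes its speed limit or range.

## Robot

A 6-joint arm with a two-finger parallel gripper is mounted at the origin on the work surface. World frame = base frame: x ahead of the robot, y to its left, z up, the work surface at z = 0. Lengths are in m, angles in rad, forces in N, time in s.
With the tool pointing down it reaches from about 0.15 to 0.775 m from the base axis. Payload 6.1 kg.
Tool frame: the origin (TCP) lies on the front face of the gripper's body, between the roots of the fingers; the fingertips stand 73 mm ahead of it and the grasp point (between the pads) lies 54 mm ahead of it (arm.grip_point_offset is the distance from the TCP to the grasp point, in m); y points along the fingers, x is the direction in which the jaws open and shut, and the axes are right-handed (so a half turn about y gives the same grasp; the last joint's range is limited). The gripper opens to 85 mm and grips with 20 to 120 N. Pads are 22 mm wide; open, the fingers measure 114 mm over their backs; the gripper's body (76 mm by 85 mm) begins 54 mm behind the grasp point. The pads swing forward as they close: fully open they stand 13 mm farther back than shut.
Start: joints at [1.276, 0.126, -0.04, 1.405, 0, 1.571], TCP at [0.153, 0.502, 0.304] pointing down, gripper open.
Joint ranges: [-2.72, 2.72], [-0.95, 1.95], [-1.27, 1.35], [-1.78, 2.02], [-1.46, 1.47], [-3.14, 3.14]. Speed limits (rad/s): [2.39, 2.39, 3.01, 3.14, 3.14, 3.14].

## Interface

Orientations are given as a 3x3 rotation matrix whose columns are the frame's x, y, z axes.
In Python, from station import arm gives the robot as it stands.
- The arm moves only by the tool step_arm, never from a script. Its argument "deltas" is a list of rows, each an object with "translation": the shift along the world's x, y, z in mm, a list of three; "roll": the turn about the world's z in degrees; "fingers": the opening, from -1 (shut) to 1 (fully open). In form: [{"translation": [x, y, z], "roll": roll, "fingers": fingers}, ...]. A call has 1 to 20 rows; each row is the pose to reach, as a shift and turn from the pose commanded when the call began; what a row does not reach only later rows make up. A row lasts 1/12 s, in which the tool goes at most 41.7 mm and 7.16 degrees, less where a joint would pass 70% of its speed; a pose out of reach is approached as far as the arm can. A call with a gripper value outside its range is refused whole. The fingers move at their own pace and stop on an object; the grip force is fixed at half the most. Time passes only in rows, so rows that repeat a pose let the fingers close. It gives the time, the measured TCP pose, the force and the opening at its end, in the units of the state.
- arm.get_state(): the state, without advancing time (a new reading comes with each control period).
- arm.camera(name): name is "side" or "top" or "wrist"; returns (picture, depth): 400x640x3 uint8, blue, green, red; 400x640 float32, m along the optical axis (not along the pixel's ray), 0 where there is no reading.
- arm.calibration(name): a dict with "mtx" (3x3 intrinsics, pixels), "R" (3x3) and "t" (3): a world point X has camera coordinates R X + t. Camera axes: x right, y down, z forward; pixel columns grow to the right and rows downward; lengths in m; the calibration is good to about 2 mm. A picture is of the moment at which its call begins: read the wrist's pose just before it. calibration takes no time and is no camera call; for the wrist camera it gives the pose at the moment of the call.
- arm.finish_job(): hands the job in, once; it reports no verdict.
The state is a dict: "time_s": time; "q": joint angles; "joint_velocities": joint speeds; "effort": joint torques, N m; "position": TCP position; "ee_rot": TCP orientation; "wrist_force": force on the tool from outside, world axes, zero at the start; "moment": the same for the moment, N m; "grip_width": opening from 0.0 (shut) to 1.0 (fully open).
Only numpy, scipy, OpenCV 4.12 (cv2) and the standard library are available. Lean on these libraries where they do the work, as an engineer would, in place of code of your own. Each camera call takes 0.05 s, during which the arm holds its last target. There are 200 camera calls.

## Working session

There is one attempt and no reset: what is moved stays moved. The work goes in short steps, Python scripts to look and compute and a tool call to move; the robot and the scene stay as the last step left them, time stands still between calls to the robot, and variables do not carry over. Pictures are saved under pics/ and viewed, about 8 in all and at most 12, crops included, and the job is handed in when it is done.

Besides the shell and the picture viewer there is one more tool, called after "Emit:" as name([rows], argument=value, ...), one row to a line, values as JSON. step_arm: Moves the arm, as the interface text tells. Its arguments: {"type":"object","properties":{"deltas":{"type":"array"}},"required":["deltas"]}

```bash
mkdir -p pics; ls
python3 - <<'E'
from station import arm
import cv2
s=arm.get_state(); print(s['time_s'],s['position'],s['ee_rot'],s['grip_width'],arm.grip_point_offset)
import numpy as np
for n in ('top','side'):
    p,d=arm.camera(n); cv2.imwrite(f'pics/{n}0.png',p); np.save(f'pics/{n}0.npy',d)
    c=arm.calibration(n); print(n,c)
E
```

```text
pics
0.0 [0.15244995 0.50207669 0.30312618] [[ 2.90538800e-01 -4.55390921e-04 -9.56863103e-01]
 [ 9.56861858e-01 -1.54399229e-03  2.90539157e-01]
 [-1.60969815e-03 -9.99998704e-01 -1.28434639e-05]] 0.9993149931147 0.0539
top {'mtx': array([[450.39676894,   0.        , 322.88171853],
       [  0.        , 450.39676894, 197.02392607],
       [  0.        ,   0.        ,   1.        ]]), 'R': array([[-1.21273458e-02, -9.99926125e-01, -8.19287054e-04],
       [-9.97617523e-01,  1.21549870e-02, -6.79082762e-02],
       [ 6.79132180e-02, -6.21202663e-06, -9.97691232e-01]]), 't': array([0.06310025, 0.49186933, 1.30020787])}
side {'mtx': array([[395.2810963 ,   0.        , 320.27295649],
       [  0.        , 395.2810963 , 202.70142351],
       [  0.        ,   0.        ,   1.        ]]), 'R': array([[ 0.86237583, -0.50592117, -0.0187537 ],
       [-0.29856468, -0.47830898, -0.82588114],
       [ 0.40886069,  0.71781912, -0.56353229]]), 't': array([-0.41133491,  0.25579719,  1.15560284])}
```

View pics/top0.png

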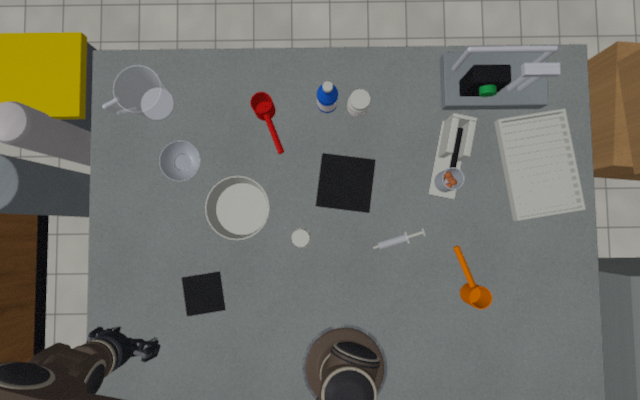

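View pics/side0.png

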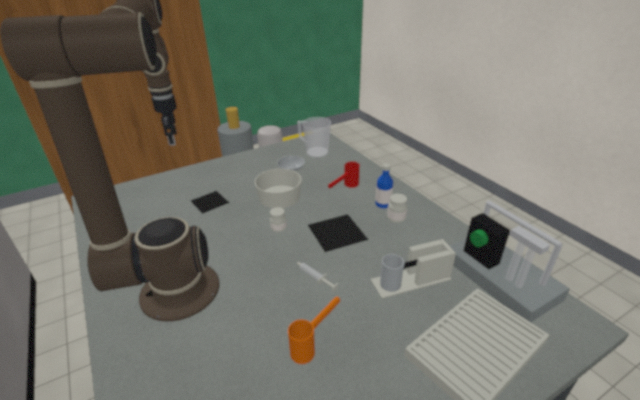

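The top view shows the following:
- **Dock:** the steel cup with balls is at (450,179), its black handle pointing up the picture in the slot. 
- **Cups:** the orange (475,295) and red (262,105) cups are look-alikes, so the grey steel one is meant.
- **Mats:** there are two, at (346,183), about 54 px, and (203,293), about 40 px. At 2.9 mm/px the first is 160 mm, so it fits.
- **Tub:** white and round, at (238,208). The steel dish is at (180,161).

I'll measure these and confirm them in one crop.

```bash
cat > h.py <<'E'
import numpy as np, cv2
from station import arm
def ray(cal,uv,z):
    uv=np.atleast_2d(uv).astype(float); K,R,t=cal['mtx'],cal['R'],cal['t']
    d=(np.c_[uv,np.ones(len(uv))]@np.linalg.inv(K).T)@R
    c=-R.T@t; return c+d*((z-c[2])/d[:,2])[:,None]
def cloud(cal,D):
    v,u=np.mgrid[:D.shape[0],:D.shape[1]]; K=cal['mtx']
    P=np.stack([(u-K[0,2])*D/K[0,0],(v-K[1,2])*D/K[1,1],D],-1)
    return (P-cal['t'])@cal['R']
def circ(p):
    A=np.c_[2*p,np.ones(len(p))]; s=np.linalg.lstsq(A,(p**2).sum(1),rcond=None)[0]
    return s[:2],np.sqrt(s[2]+s[:2]@s[:2])
E
python3 - <<'E'
from h import *
I=cv2.imread('pics/top0.png'); D=np.load('pics/top0.npy'); c=arm.calibration('top'); P=cloud(c,D)
g=I.max(2); 
# mats
n,L,S,C=cv2.connectedComponentsWithStats((g<50).astype(np.uint8))
for i in range(1,n):
    if S[i,4]>120:
        ys,xs=np.where(L==i); r=cv2.minAreaRect(np.c_[xs,ys].astype(np.float32))
        b=ray(c,cv2.boxPoints(r),.003); print('dark',C[i].round(),S[i,4],b.mean(0).round(4),[np.linalg.norm(b[k]-b[k-1]).round(3) for k in range(2)],np.degrees(np.arctan2(*(b[1]-b[0])[1::-1])).round(1))
def reg(u0,u1,v0,v1,z0,z1):
    Q=P[v0:v1,u0:u1].reshape(-1,3); d=D[v0:v1,u0:u1].ravel(); return Q[(d>0)&(Q[:,2]>z0)&(Q[:,2]<z1)]
for nm,a in dict(tub=(200,275,172,245,.07,.085),jar=(288,315,225,252,.06,.08),jar2=(344,374,88,120,.075,.095),spray=(315,341,80,114,.02,.18),dish=(158,204,138,184,.025,.04),cupmouth=(432,468,164,196,.085,.105),dockcheeks=(430,480,110,164,.095,.11),handle=(452,464,124,164,.055,.08)).items():
    Q=reg(*a)
    if len(Q)>5:
        h=cv2.convexHull(Q[:,:2].astype(np.float32))[:,0]; print(nm,len(Q),Q.mean(0).round(4),'circ',*[np.round(x,4) for x in circ(h)],'z',np.median(Q[:,2]).round(3),'box',cv2.minAreaRect(Q[:,:2].astype(np.float32)))
        if nm=='handle':
            vx=cv2.fitLine(Q[:,:2].astype(np.float32),cv2.DIST_HUBER,0,.01,.01).ravel(); print(vx)
cv2.imwrite('pics/crop1.png',np.hstack([cv2.resize(I[100:210,410:500],None,fx=4,fy=4),cv2.resize(I[130:240,290:380],None,fx=4,fy=4)]))
E
```

```text
dark [484.  78.] 1131 [ 0.8404 -0.4346  0.003 ] [np.float64(0.092), np.float64(0.151)] -90.7
dark [456. 148.] 179 [ 0.6379 -0.3418  0.003 ] [np.float64(0.014), np.float64(0.118)] -13.0
dark [345. 182.] 2768 [ 0.5363 -0.0098  0.003 ] [np.float64(0.156), np.float64(0.156)] -7.5
dark [ 55. 350.] 5485 [0.186  0.8269 0.003 ] [np.float64(0.341), np.float64(0.528)] 2.1
dark [203. 293.] 1426 [0.2167 0.4095 0.003 ] [np.float64(0.11), np.float64(0.11)] -82.4
dark [125. 345.] 1085 [0.0779 0.6339 0.003 ] [np.float64(0.127), np.float64(0.185)] -75.6
dark [357. 350.] 381 [ 0.0516 -0.0359  0.003 ] [np.float64(0.118), np.float64(0.033)] -21.7
dark [367. 364.] 122 [ 0.0101 -0.0568  0.003 ] [np.float64(0.084), np.float64(0.024)] -10.2
dark [357. 383.] 537 [-0.0442 -0.0306  0.003 ] [np.float64(0.126), np.float64(0.061)] -34.6
tub 373 [0.4671 0.3068 0.0767] circ [0.4615 0.298 ] 0.0893 z 0.077 box ((0.4619223475456238, 0.297639936208725), (0.17776697874069214, 0.17773517966270447), 37.7390251159668)
jar 246 [0.3748 0.1222 0.0697] circ [0.3746 0.1225] 0.024 z 0.07 box ((0.37381577491760254, 0.122408047318
[... 532 characters left out ...]
 0.47295263409614563), (0.11749552935361862, 0.11794719845056534), 59.36568832397461)
cupmouth 114 [ 0.5355 -0.3008  0.0933] circ [ 0.5341 -0.3001] 0.0305 z 0.094 box ((0.534177839756012, -0.29994961619377136), (0.06103164702653885, 0.05880056321620941), 89.55998229980469)
dockcheeks 649 [ 0.6578 -0.3266  0.1011] circ [ 0.6546 -0.3248] 0.0586 z 0.101 box ((0.6550562381744385, -0.32657039165496826), (0.06874659657478333, 0.11259709298610687), 77.85443878173828)
handle 259 [ 0.6288 -0.3249  0.0727] circ [ 0.6296 -0.3359] 0.0506 z 0.075 box ((0.6370959281921387, -0.3269445300102234), (0.03671779856085777, 0.11599312722682953), 88.19740295410156)
[ 0.9683522  -0.24958758  0.646485   -0.3281832 ]
```

View pics/crop1.png

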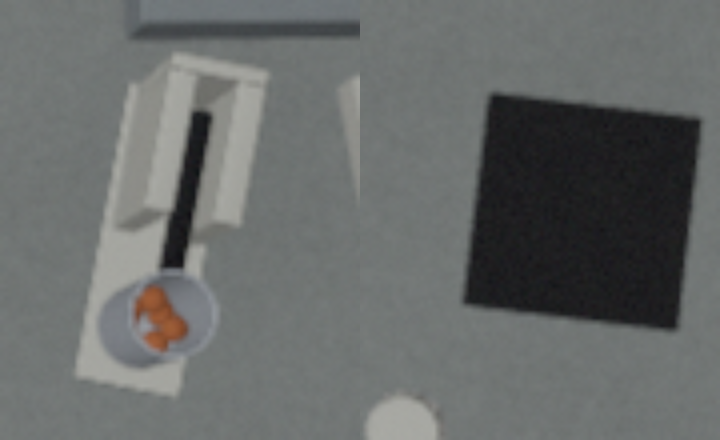

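The crop confirms the grey steel cup with its terracotta balls docked (left), and the 156 mm mat (right). Next I'll move above the cup.

Emit:
step_arm([
  {"translation":[38,-80,0],"roll":0.4,"fingers":1},
  {"translation":[57,-120,0],"roll":0.6,"fingers":1},
  {"translation":[75,-158,0],"roll":0.8,"fingers":1},
  {"translation":[93,-195,0],"roll":1,"fingers":1},
  {"translation":[110,-232,0],"roll":1.2,"fingers":1},
  {"translation":[128,-269,0],"roll":1.5,"fingers":1},
  {"translation":[146,-306,0],"roll":1.7,"fingers":1},
  {"translation":[163,-343,0],"roll":2,"fingers":1},
  {"translation":[181,-380,0],"roll":2.2,"fingers":1},
  {"translation":[190,-400,0],"roll":2.3,"fingers":1},
])

```text
time_s: 0.93
position: [0.3314, 0.1241, 0.3039]
ee_rot: [[0.251, 0.0, -0.968], [0.968, 0.0, 0.251], [0.0, -1.0, -0.0]]
wrist_force: [0.8, 0.4, 0.6]
grip_width: 0.997
```

```bash
python3 -c "
from h import *
s=arm.get_state();print(s['q'],s['position'],s['ee_rot'],s['time_s'])"
```

```text
[ 3.58171711e-01 -1.98176655e-01 -3.50111971e-01  1.41846022e+00
  2.56704845e-05  6.12090563e-01] [0.33140818 0.12405782 0.30386869] [[ 2.51199023e-01  3.66361152e-04 -9.67935389e-01]
 [ 9.67935425e-01  1.64545132e-04  2.51199095e-01]
 [ 2.51298646e-04 -9.99999919e-01 -3.13280360e-04]] 0.9333
```

Emit:
step_arm([
  {"translation":[18,-36,0],"roll":0.2,"fingers":1},
  {"translation":[36,-74,0],"roll":0.5,"fingers":1},
  {"translation":[54,-112,0],"roll":0.8,"fingers":1},
  {"translation":[72,-150,0],"roll":1,"fingers":1},
  {"translation":[90,-188,0],"roll":1.2,"fingers":1},
  {"translation":[108,-226,0],"roll":1.4,"fingers":1},
  {"translation":[126,-264,0],"roll":1.6,"fingers":1},
  {"translation":[144,-302,0],"roll":1.8,"fingers":1},
  {"translation":[162,-340,0],"roll":2,"fingers":1},
  {"translation":[180,-378,0],"roll":2.2,"fingers":1},
  {"translation":[191.5,-402,0],"roll":2.3,"fingers":1},
  {"translation":[191.5,-402,-20],"roll":2.3,"fingers":1},
  {"translation":[191.5,-402,-50],"roll":2.3,"fingers":1},
  {"translation":[191.5,-402,-60],"roll":2.3,"fingers":1},
  {"translation":[191.5,-402,-60],"roll":2.3,"fingers":1},
  {"translation":[191.5,-402,-60],"roll":2.3,"fingers":1},
])

```text
time_s: 2.27
position: [0.5225, -0.2755, 0.2439]
ee_rot: [[0.213, -0.001, -0.977], [0.977, 0.001, 0.213], [0.0, -1.0, 0.001]]
wrist_force: [-0.2, 0.3, -0.4]
grip_width: 0.996
```

Run:
```python
from h import *
s=arm.get_state();print(s['q'],s['position'],np.degrees(np.arctan2(*s['ee_rot'][[1,0],0])))
c=arm.calibration('wrist'); p,D=arm.camera('wrist'); cv2.imwrite('pics/w1.png',p)
P=cloud(c,D).reshape(-1,3); d=D.ravel()
Q=P[(d>0)&(abs(P[:,2]-.096)<.008)&(np.hypot(P[:,0]-.534,P[:,1]+.3)<.045)]
print(len(Q)); 
if len(Q)>20:
    h=cv2.convexHull(Q[:,:2].astype(np.float32))[:,0]; print(circ(h),np.median(Q[:,2]))
Q=P[(d>0)&(abs(P[:,2]-.102)<.006)&(P[:,0]>.58)]; print(len(Q),cv2.minAreaRect(Q[:,:2].astype(np.float32)) if len(Q) else 0)
```

```text
[-4.85258999e-01  2.56849164e-01 -1.08200893e-02  1.30466436e+00
  4.47842980e-05 -2.71066602e-01] [ 0.52253504 -0.27552857  0.24385471] 77.72765853044864
1411
(array([ 0.53316447, -0.30209554]), np.float64(0.030775517981597854)) 0.09572454024366422
1398 ((0.6130197048187256, -0.31957507133483887), (0.068039670586586, 0.029612436890602112), 78.83062744140625)
```

View pics/w1.png

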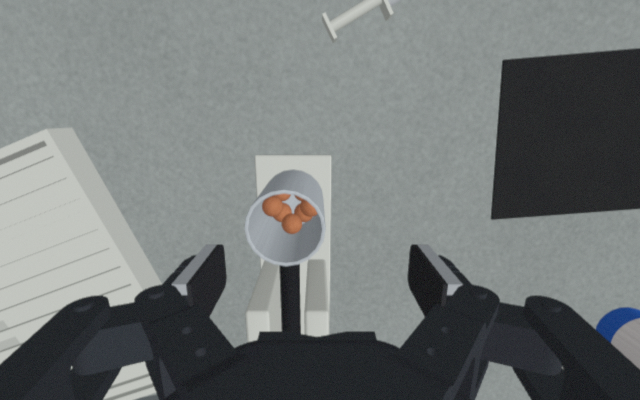

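The wrist view shows the cup mouth at (285,227) with balls inside and the slot below it. Now I'll centre over the cup, descend and close.

Emit:
step_arm([
  {"translation":[5,-13,0],"roll":0.2,"fingers":1},
  {"translation":[10.5,-26.5,0],"roll":0.4,"fingers":1},
  {"translation":[10.5,-26.5,-15],"roll":0.4,"fingers":1},
  {"translation":[10.5,-26.5,-35],"roll":0.4,"fingers":1},
  {"translation":[10.5,-26.5,-55],"roll":0.4,"fingers":1},
  {"translation":[10.5,-26.5,-75],"roll":0.4,"fingers":1},
  {"translation":[10.5,-26.5,-95],"roll":0.4,"fingers":1},
  {"translation":[10.5,-26.5,-112],"roll":0.4,"fingers":1},
  {"translation":[10.5,-26.5,-124],"roll":0.4,"fingers":1},
  {"translation":[10.5,-26.5,-130],"roll":0.4,"fingers":1},
  {"translation":[10.5,-26.5,-130],"roll":0.4,"fingers":1},
  {"translation":[10.5,-26.5,-130],"roll":0.4,"fingers":0.5},
  {"translation":[10.5,-26.5,-130],"roll":0.4,"fingers":0},
  {"translation":[10.5,-26.5,-130],"roll":0.4,"fingers":-1},
  {"translation":[10.5,-26.5,-130],"roll":0.4,"fingers":-1},
  {"translation":[10.5,-26.5,-130],"roll":0.4,"fingers":-1},
  {"translation":[10.5,-26.5,-130],"roll":0.4,"fingers":-1},
  {"translation":[10.5,-26.5,-130],"roll":0.4,"fingers":-1},
  {"translation":[10.5,-26.5,-130],"roll":0.4,"fingers":-1},
])

```text
time_s: 3.9
position: [0.5343, -0.303, 0.116]
ee_rot: [[0.206, 0.003, -0.979], [0.979, -0.002, 0.206], [-0.001, -1.0, -0.003]]
wrist_force: [-0.4, 1.4, 5.4]
grip_width: 0.72
```

Emit:
step_arm([
  {"translation":[0,0,8],"roll":0,"fingers":-1},
  {"translation":[0,0,20],"roll":0,"fingers":-1},
  {"translation":[0,0,35],"roll":0,"fingers":-1},
  {"translation":[0,0,50],"roll":0,"fingers":-1},
  {"translation":[0,0,63],"roll":0,"fingers":-1},
  {"translation":[0,0,72],"roll":0,"fingers":-1},
  {"translation":[0,0,75],"roll":0,"fingers":-1},
  {"translation":[0,12,75],"roll":1,"fingers":-1},
  {"translation":[0,32,75],"roll":2,"fingers":-1},
  {"translation":[0,56,75],"roll":3,"fingers":-1},
  {"translation":[0,82,75],"roll":4,"fingers":-1},
  {"translation":[0,110,75],"roll":5,"fingers":-1},
  {"translation":[0,138,75],"roll":6,"fingers":-1},
  {"translation":[0,166,75],"roll":7,"fingers":-1},
  {"translation":[0,194,75],"roll":8,"fingers":-1},
  {"translation":[0,222,75],"roll":9,"fingers":-1},
  {"translation":[0,248,75],"roll":10,"fingers":-1},
  {"translation":[0,270,75],"roll":11,"fingers":-1},
  {"translation":[0,285,75],"roll":12,"fingers":-1},
  {"translation":[0,293,75],"roll":12,"fingers":-1},
])

```text
time_s: 5.57
position: [0.5325, -0.0071, 0.1881]
ee_rot: [[-0.005, -0.002, -1.0], [1.0, 0.001, -0.005], [0.001, -1.0, 0.002]]
wrist_force: [0.6, -0.4, -2.3]
grip_width: 0.724
```

Emit:
step_arm([
  {"translation":[0,0,0],"roll":0,"fingers":-1},
  {"translation":[0,0,-12],"roll":0,"fingers":-1},
  {"translation":[0,0,-30],"roll":0,"fingers":-1},
  {"translation":[0,0,-48],"roll":0,"fingers":-1},
  {"translation":[0,0,-62],"roll":0,"fingers":-1},
  {"translation":[0,0,-69],"roll":0,"fingers":-1},
  {"translation":[0,0,-73],"roll":0,"fingers":-1},
  {"translation":[0,0,-75],"roll":0,"fingers":-1},
])

```text
time_s: 6.23
position: [0.5332, -0.01, 0.1135]
ee_rot: [[-0.001, -0.001, -1.0], [1.0, -0.0, -0.001], [-0.0, -1.0, 0.001]]
wrist_force: [-0.6, 0.8, -2.5]
grip_width: 0.724
```

Emit:
step_arm([
  {"translation":[0,0,-1],"roll":0,"fingers":-1},
  {"translation":[0,0,-1.5],"roll":0,"fingers":-1},
  {"translation":[0,0,-1.5],"roll":0,"fingers":-1},
])

```text
time_s: 6.48
position: [0.5338, -0.0095, 0.1131]
ee_rot: [[-0.002, 0.001, -1.0], [1.0, -0.0, -0.002], [-0.0, -1.0, -0.001]]
wrist_force: [1.1, -0.5, -3.5]
grip_width: 0.721
```

Emit:
step_arm([
  {"translation":[0,0,-1],"roll":0,"fingers":-1},
  {"translation":[0,0,-2],"roll":0,"fingers":-1},
  {"translation":[0,0,-2],"roll":0,"fingers":-1},
  {"translation":[0,0,-2],"roll":0,"fingers":-1},
])

```text
time_s: 6.82
position: [0.5339, -0.0095, 0.1129]
ee_rot: [[-0.002, 0.003, -1.0], [1.0, -0.0, -0.002], [-0.0, -1.0, -0.003]]
wrist_force: [-5.4, -0.9, 12.2]
grip_width: 0.727
```

Contact with the mat shows in the wrist force, so I'll release, rise clear and check.

Emit:
step_arm([
  {"translation":[0,0,0.5],"roll":0,"fingers":-0.2},
  {"translation":[0,0,1],"roll":0,"fingers":0.6},
  {"translation":[0,0,1],"roll":0,"fingers":1},
  {"translation":[0,0,1],"roll":0,"fingers":1},
  {"translation":[0,0,1],"roll":0,"fingers":1},
  {"translation":[0,0,1],"roll":0,"fingers":1},
  {"translation":[0,0,15],"roll":0,"fingers":1},
  {"translation":[0,0,40],"roll":0,"fingers":1},
  {"translation":[0,0,70],"roll":0,"fingers":1},
  {"translation":[-20,0,105],"roll":0,"fingers":1},
  {"translation":[-55,0,130],"roll":0,"fingers":1},
  {"translation":[-80,0,140],"roll":0,"fingers":1},
  {"translation":[-80,0,140],"roll":0,"fingers":1},
])

```text
time_s: 7.9
position: [0.4508, -0.0095, 0.2538]
ee_rot: [[-0.002, 0.003, -1.0], [1.0, -0.0, -0.002], [-0.0, -1.0, -0.003]]
wrist_force: [0.4, -0.2, -0.2]
grip_width: 1.0
```

Run:
```python
from h import *
s=arm.get_state();print(s['position'])
for n in ('wrist','top'):
    c=arm.calibration(n); p,D=arm.camera(n); cv2.imwrite(f'pics/{n}2.png',p)
    P=cloud(c,D).reshape(-1,3); d=D.ravel()
    near=(d>0)&(np.hypot(P[:,0]-.534,P[:,1]+.01)<.05)
    Q=P[near&(abs(P[:,2]-.093)<.008)]; print(n,len(Q))
    if len(Q)>20: print(circ(cv2.convexHull(Q[:,:2].astype(np.float32))[:,0]),np.median(Q[:,2]))
    Q=P[(d>0)&(abs(P[:,2]-.07)<.012)&(P[:,0]>.575)&(P[:,0]<.68)&(abs(P[:,1]+.01)<.04)]; print(len(Q),cv2.minAreaRect(Q[:,:2].astype(np.float32)) if len(Q) else 0, np.percentile(Q[:,2],95) if len(Q) else 0)
a=cv2.imread('pics/wrist2.png');b=cv2.resize(cv2.imread('pics/top2.png')[60:260,150:450],None,fx=1.6,fy=1.6)
cv2.imwrite('pics/v2.png',np.vstack([cv2.resize(a,(480,300)),cv2.resize(b,(480,300))]))
```

```text
[ 0.45081538 -0.00947297  0.25376282]
wrist 1286
(array([ 0.53258255, -0.00882859]), np.float64(0.030804672131297568)) 0.09217066397716614
206 ((0.5873648524284363, -0.009117350913584232), (0.017419425770640373, 0.018055427819490433), 0.1653725653886795) 0.0745925236733806
top 0
233 ((0.6279009580612183, -0.00716963317245245), (0.017397897318005562, 0.10421976447105408), 88.98423767089844) 0.07657911839595215
```

View pics/v2.png

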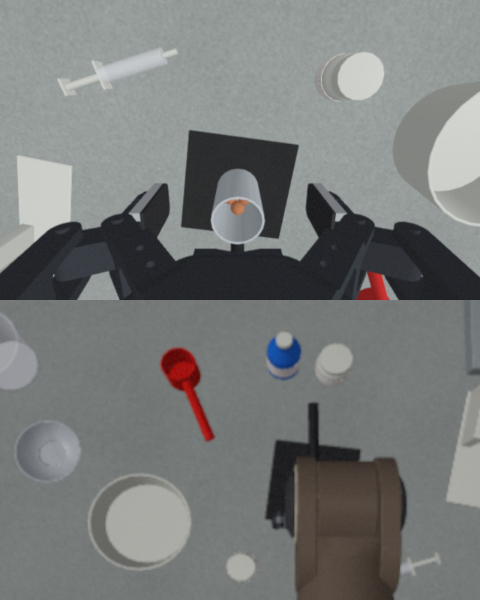

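The cup stands upright on the mat at (0.533, -0.009) with balls in it, seen at (238,205) in the upper half, and its handle lies along +x. The commands allow only yaw, so I'll grip the handle close to the cup. I'll then tip it about the bar by rolling its lower wall over the tub's rim.

Emit:
step_arm([
  {"translation":[30,0,0],"roll":0,"fingers":1},
  {"translation":[65,0,0],"roll":0,"fingers":1},
  {"translation":[100,1,0],"roll":0,"fingers":1},
  {"translation":[130,1.5,-5],"roll":0,"fingers":1},
  {"translation":[139,1.5,-25],"roll":0,"fingers":1},
  {"translation":[139,1.5,-55],"roll":0,"fingers":1},
  {"translation":[139,1.5,-85],"roll":0,"fingers":1},
  {"translation":[139,1.5,-115],"roll":0,"fingers":1},
  {"translation":[139,1.5,-132],"roll":0,"fingers":1},
  {"translation":[139,1.5,-138],"roll":0,"fingers":1},
  {"translation":[139,1.5,-138],"roll":0,"fingers":0},
  {"translation":[139,1.5,-138],"roll":0,"fingers":-0.4},
  {"translation":[139,1.5,-138],"roll":0,"fingers":-1},
  {"translation":[139,1.5,-138],"roll":0,"fingers":-1},
  {"translation":[139,1.5,-138],"roll":0,"fingers":-1},
  {"translation":[139,1.5,-138],"roll":0,"fingers":-1},
  {"translation":[139,1.5,-138],"roll":0,"fingers":-1},
  {"translation":[139,1.5,-138],"roll":0,"fingers":-1},
])

```text
time_s: 9.5
position: [0.5932, -0.0081, 0.1136]
ee_rot: [[-0.002, 0.003, -1.0], [1.0, -0.0, -0.002], [-0.0, -1.0, -0.003]]
wrist_force: [1.6, -1.4, 5.5]
grip_width: 0.19
```

Emit:
step_arm([
  {"translation":[0,0,5],"roll":0,"fingers":-1},
  {"translation":[0,0,15],"roll":0,"fingers":-1},
  {"translation":[0,0,30],"roll":0,"fingers":-1},
  {"translation":[0,0,45],"roll":0,"fingers":-1},
  {"translation":[0,0,54],"roll":0,"fingers":-1},
  {"translation":[0,0,58],"roll":0,"fingers":-1},
  {"translation":[-4,8,58],"roll":0,"fingers":-1},
  {"translation":[-12,24,58],"roll":0,"fingers":-1},
  {"translation":[-22,45,58],"roll":0,"fingers":-1},
  {"translation":[-33,68,58],"roll":0,"fingers":-1},
  {"translation":[-45,92,58],"roll":0,"fingers":-1},
  {"translation":[-57,116,58],"roll":0,"fingers":-1},
  {"translation":[-68,138,58],"roll":0,"fingers":-1},
  {"translation":[-76,155,58],"roll":0,"fingers":-1},
  {"translation":[-80,164,58],"roll":0,"fingers":-1},
  {"translation":[-82,168,58],"roll":0,"fingers":-1},
  {"translation":[-82,168,58],"roll":0,"fingers":-1},
  {"translation":[-82,168,58],"roll":0,"fingers":-1},
])

```text
time_s: 11.0
position: [0.5105, 0.1597, 0.1701]
ee_rot: [[-0.002, -0.0, -1.0], [1.0, -0.001, -0.002], [-0.001, -1.0, 0.0]]
wrist_force: [0.1, 0.9, -2.6]
grip_width: 0.192
```

```bash
cat > look.py <<'E'
from h import *
import sys
k=sys.argv[1]; s=arm.get_state(); print(s['position'],s['wrist_force'],s['grip_width'])
out=[]
for n in ('side','wrist'):
    p,D=arm.camera(n); cv2.imwrite(f'pics/{n}{k}.png',p); out.append((p,arm.calibration(n),D)); np.save(f'pics/{n}{k}.npy',D)
p,c,_=out[0]; q=c['mtx']@(c['R']@np.array([.46,.22,.1])+c['t']); u,v=(q[:2]/q[2]).astype(int); print(u,v)
u0,v0=max(u-80,0),max(v-60,0)
cv2.imwrite(f'pics/v{k}.png',np.vstack([cv2.resize(p[v0:v0+120,u0:u0+160],(600,450),interpolation=cv2.INTER_CUBIC)[70:370],cv2.resize(out[1][0],(480,300))[:, :].copy() if 0 else cv2.copyMakeBorder(cv2.resize(out[1][0],(480,300)),0,0,0,120,0)]))
E
python3 look.py 3
```

```text
[0.51049494 0.15965465 0.17009782] [ 0.05041594  0.85758218 -2.62955323] 0.19205663318173002
285 183
```

View pics/v3.png

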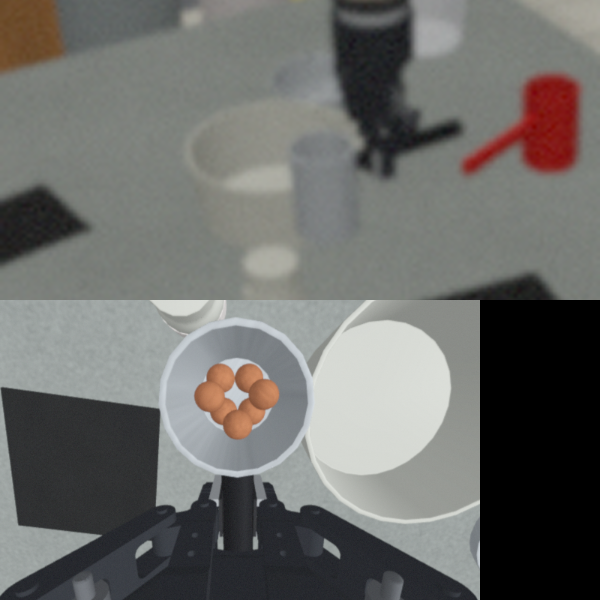

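The cup hangs upright beside the tub, and all seven balls show in the wrist view around (237,395). I'll start tipping gently and watch the force.

Emit:
step_arm([
  {"translation":[0,8,0],"roll":0,"fingers":-1},
  {"translation":[0,15,0],"roll":0,"fingers":-1},
  {"translation":[0,19,0.5],"roll":0,"fingers":-1},
  {"translation":[0,22,2],"roll":0,"fingers":-1},
  {"translation":[0,25,4],"roll":0,"fingers":-1},
  {"translation":[0,28,5.5],"roll":0,"fingers":-1},
  {"translation":[0,31,7],"roll":0,"fingers":-1},
  {"translation":[0,34,7.5],"roll":0,"fingers":-1},
  {"translation":[0,34,7.5],"roll":0,"fingers":-1},
])

```text
time_s: 11.85
position: [0.5101, 0.1918, 0.1777]
ee_rot: [[-0.002, -0.0, -1.0], [1.0, -0.008, -0.002], [-0.008, -1.0, 0.0]]
wrist_force: [-0.3, -13.1, 0.4]
grip_width: 0.191
```

```bash
python3 look.py 4
```

```text
[0.51009701 0.19175554 0.17771599] [ -0.25887559 -13.12228551   0.35923245] 0.19102592777495125
285 183
```

View pics/v4.png

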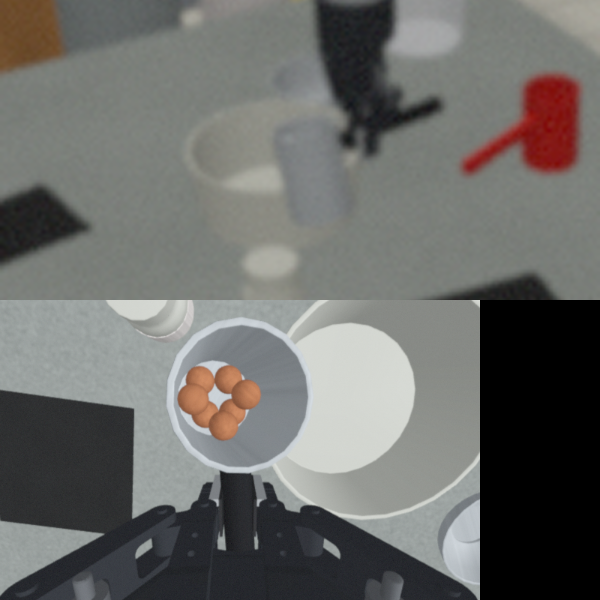

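It tips as planned: the cup leans over the rim, all balls are in, and the force is 13 N. Continuing along the arc.

Emit:
step_arm([
  {"translation":[0,4,1],"roll":0,"fingers":-1},
  {"translation":[0,8,2],"roll":0,"fingers":-1},
  {"translation":[0,13,2.5],"roll":0,"fingers":-1},
  {"translation":[0,18,2.5],"roll":0,"fingers":-1},
  {"translation":[0,23,2],"roll":0,"fingers":-1},
  {"translation":[0,28,1],"roll":0,"fingers":-1},
  {"translation":[0,33,-0.5],"roll":0,"fingers":-1},
  {"translation":[0,37,-2],"roll":0,"fingers":-1},
  {"translation":[0,37,-2],"roll":0,"fingers":-1},
])

```text
time_s: 12.7
position: [0.5107, 0.2296, 0.1764]
ee_rot: [[-0.002, 0.001, -1.0], [1.0, -0.006, -0.002], [-0.006, -1.0, -0.001]]
wrist_force: [0.1, -10.4, 6.0]
grip_width: 0.189
```

```bash
python3 look.py 5
```

```text
[0.51065443 0.22963257 0.17643412] [  0.09856023 -10.42671421   5.95234815] 0.18916278546309412
285 183
```

View pics/v5.png

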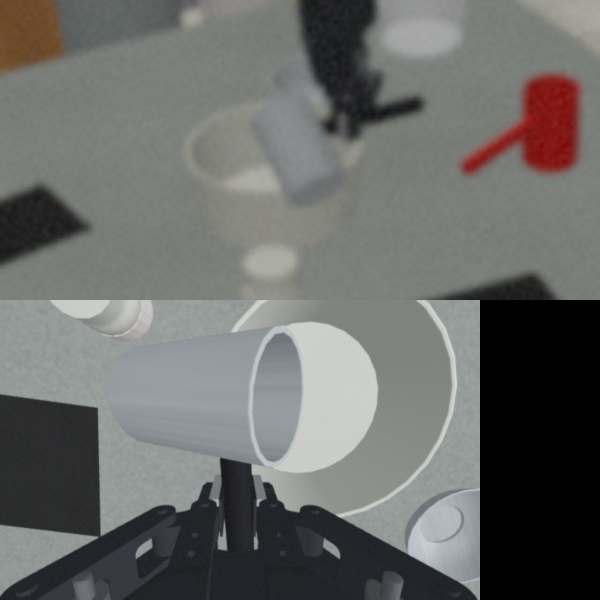

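The cup is tipped about 55°, its mouth over the tub, the balls still inside. Continuing to about 100°.

Emit:
step_arm([
  {"translation":[0,4,-2],"roll":0,"fingers":-1},
  {"translation":[0,8,-4.5],"roll":0,"fingers":-1},
  {"translation":[0,12,-7],"roll":0,"fingers":-1},
  {"translation":[0,15.5,-10.5],"roll":0,"fingers":-1},
  {"translation":[0,19,-14],"roll":0,"fingers":-1},
  {"translation":[0,22,-17.5],"roll":0,"fingers":-1},
  {"translation":[0,24.5,-21],"roll":0,"fingers":-1},
  {"translation":[0,27,-25],"roll":0,"fingers":-1},
  {"translation":[0,27,-25],"roll":0,"fingers":-1},
  {"translation":[0,27,-25],"roll":0,"fingers":-1},
  {"translation":[0,27,-25],"roll":0,"fingers":-1},
  {"translation":[0,27,-25],"roll":0,"fingers":-1},
])

```text
time_s: 13.8
position: [0.511, 0.2577, 0.1522]
ee_rot: [[-0.002, 0.002, -1.0], [1.0, -0.002, -0.002], [-0.002, -1.0, -0.002]]
wrist_force: [0.7, -4.6, 5.3]
grip_width: 0.186
```

```bash
python3 look.py 6
```

```text
[0.51104099 0.25772607 0.15224057] [ 0.65174417 -4.62592289  5.2876509 ] 0.18634965410595913
285 183
```

View pics/v6.png

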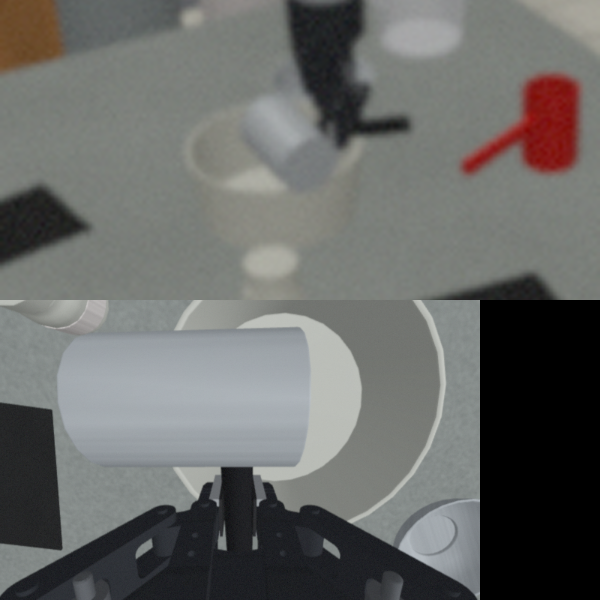

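The cup is near horizontal (about 87°) with no balls out yet. I'll shift inward so the fingers clear the wall, then dip to tip it further.

Emit:
step_arm([
  {"translation":[0,5,0],"roll":0,"fingers":-1},
  {"translation":[0,10,-1],"roll":0,"fingers":-1},
  {"translation":[0,13,-4],"roll":0,"fingers":-1},
  {"translation":[0,13,-7],"roll":0,"fingers":-1},
  {"translation":[0,13,-10],"roll":0,"fingers":-1},
  {"translation":[0,13,-13],"roll":0,"fingers":-1},
  {"translation":[0,13,-15],"roll":0,"fingers":-1},
  {"translation":[0,13,-15],"roll":0,"fingers":-1},
  {"translation":[0,13,-15],"roll":0,"fingers":-1},
  {"translation":[0,13,-15],"roll":0,"fingers":-1},
  {"translation":[0,13,-15],"roll":0,"fingers":-1},
  {"translation":[0,13,-15],"roll":0,"fingers":-1},
  {"translation":[0,13,-15],"roll":0,"fingers":-1},
  {"translation":[0,13,-15],"roll":0,"fingers":-1},
])

```text
time_s: 15.07
position: [0.5139, 0.273, 0.143]
ee_rot: [[-0.001, 0.012, -1.0], [1.0, 0.005, -0.001], [0.005, -1.0, -0.012]]
wrist_force: [-3.0, -1.7, 30.0]
grip_width: 0.185
```

```bash
python3 look.py 7
```

```text
[0.51387264 0.27297055 0.14298997] [-2.95684437 -1.68057437 30.04739822] 0.18517795217609956
285 183
```

View pics/v7.png

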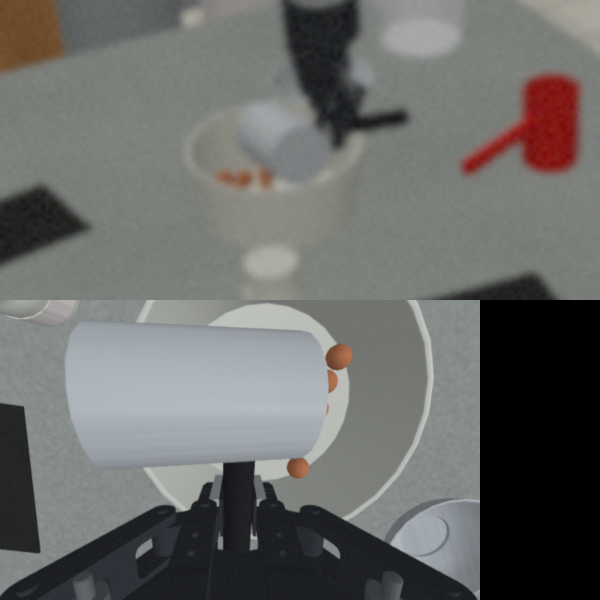

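The balls have rolled out: four show beside the mouth at (330,355)–(298,467). There is a 30 N upward reaction, so I'll back off upward over the tub, let everything settle and count.

Emit:
step_arm([
  {"translation":[0,0,3],"roll":0,"fingers":-1},
  {"translation":[0,0,8],"roll":0,"fingers":-1},
  {"translation":[0,0,18],"roll":0,"fingers":-1},
  {"translation":[0,0,35],"roll":0,"fingers":-1},
  {"translation":[0,0,55],"roll":0,"fingers":-1},
  {"translation":[0,0,75],"roll":0,"fingers":-1},
  {"translation":[0,0,90],"roll":0,"fingers":-1},
  {"translation":[0,0,100],"roll":0,"fingers":-1},
  {"translation":[0,0,100],"roll":0,"fingers":-1},
  {"translation":[0,0,100],"roll":0,"fingers":-1},
])

```text
time_s: 16.0
position: [0.5104, 0.2711, 0.2356]
ee_rot: [[-0.002, -0.0, -1.0], [1.0, -0.0, -0.002], [-0.0, -1.0, 0.0]]
wrist_force: [0.1, -1.2, -1.9]
grip_width: 0.189
```

```bash
python3 look.py 8
cat > balls.py <<'E'
from h import *
import sys
for n in ('wrist','top','side'):
    c=arm.calibration(n); p,D=arm.camera(n); h=cv2.cvtColor(p,cv2.COLOR_BGR2HSV)
    m=cv2.inRange(h,(5,90,60),(14,210,255)); P=cloud(c,D)
    k,L,S,C=cv2.connectedComponentsWithStats(m)
    for i in range(1,k):
        if S[i,4]>12 and S[i,4]<6000:
            q=np.median(P[(L==i)&(D>0)],0); print(n,C[i].round(),S[i,4],q.round(3),'r_tub',np.hypot(q[0]-.4615,q[1]-.298).round(3))
    cv2.imwrite(f'pics/b_{n}.png',p)
E
python3 balls.py
```

```text
[0.51036499 0.27112837 0.23564401] [ 0.11363959 -1.15214276 -1.85292731] 0.1892837847882187
285 183
top [ 17. 305.] 3158 [ 0.098  1.328 -0.556] r_tub 1.092
top [ 27. 216.] 22 [ 0.468  1.328 -0.6  ] r_tub 1.03
top [460. 263.] 13 [ 0.3   -0.322  0.065] r_tub 0.641
top [471. 274.] 23 [ 0.263 -0.37   0.001] r_tub 0.697
top [  1. 271.] 14 [ 0.248  1.329 -0.457] r_tub 1.053
top [461. 290.] 14 [ 0.219 -0.339  0.006] r_tub 0.681
top [482. 307.] 23 [ 0.181 -0.371  0.089] r_tub 0.726
side [ 8. 11.] 123 [-0.256  1.324  0.614] r_tub 1.251
side [20.  4.] 23 [-0.202  1.324  0.632] r_tub 1.222
side [85.  2.] 23 [0.045 1.325 0.619] r_tub 1.109
side [123.   1.] 17 [0.199 1.322 0.608] r_tub 1.058
side [138.  10.] 80 [0.244 1.322 0.577] r_tub 1.047
side [149.   6.] 21 [0.312 1.326 0.579] r_tub 1.038
side [165.   2.] 27 [0.39  1.324 0.588] r_tub 1.029
side [181.   3.] 14 [0.46  1.327 0.575] r_tub 1.029
side [101.   7.] 40 [0.096 1.324 0.594] r_tub 1.089
side [44.  8.] 36 [-0.125  1.324  0.608] r_tub 1.182
side [162.   9.] 25 [0.366 1.325 0.566] r_tub 1.031
side [90. 13.] 19 [0.038 1.323 0.577] r_tub 1.1
[... 5572 characters left out ...]
58.] 24 [-0.115  1.325 -0.119] r_tub 1.178
side [199. 159.] 20 [ 0.384  1.323 -0.275] r_tub 1.028
side [173. 161.] 13 [ 0.239  1.326 -0.247] r_tub 1.051
side [180. 163.] 19 [ 0.274  1.326 -0.269] r_tub 1.045
side [ 73. 174.] 59 [-0.267  1.325 -0.174] r_tub 1.259
side [151. 170.] 17 [ 0.103  1.311 -0.246] r_tub 1.075
side [ 62. 176.] 41 [-0.32   1.326 -0.177] r_tub 1.291
side [112. 179.] 44 [-0.099  1.324 -0.26 ] r_tub 1.169
side [ 94. 174.] 14 [-0.17   1.323 -0.204] r_tub 1.204
side [ 65. 191.] 35 [-0.337  1.328 -0.259] r_tub 1.303
side [271. 188.] 38 [0.449 0.343 0.021] r_tub 0.047
side [ 72. 192.] 15 [-0.308  1.326 -0.28 ] r_tub 1.284
side [311. 328.] 376 [ 0.231 -0.352  0.066] r_tub 0.689
```

View pics/v8.png

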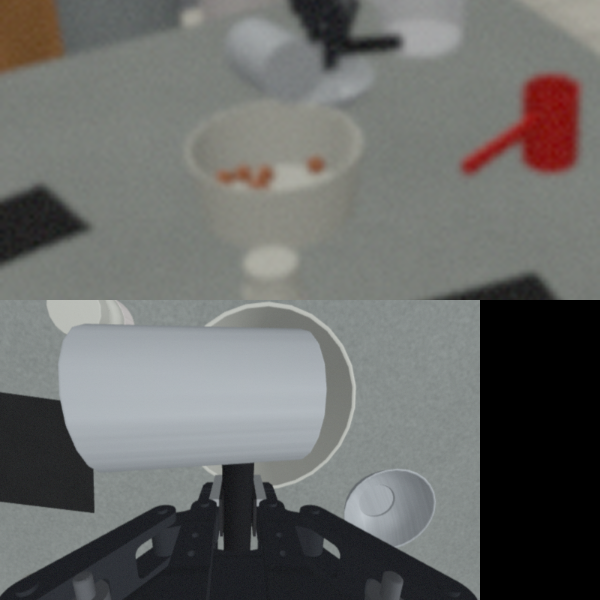

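I've viewed 11 pictures, so I'll work from numbers and keep the last view for the end. To right the cup, I'll stay inside the tub and push its bottom face, below the bar, against the inner rim. First I'll measure the bar height and tilt from the wrist depth.

```bash
cat > tilt.py <<'E'
from h import *
def tilt():
    s=arm.get_state(); c=arm.calibration('wrist'); p,D=arm.camera('wrist'); P=cloud(c,D); T=s['position']
    R=P.reshape(-1,3); d=D.ravel(); g=p.reshape(-1,3).max(1)
    ax=T[0]-.060
    for o in (0,):
        m=(d>0)&(abs(R[:,0]-ax)<.006)&(R[:,2]>.05)&(abs(R[:,1]-T[1])<.09)&(R[:,2]>T[2]-.13)&(g>90)
        Q=R[m]; 
        if len(Q)>20:
            Q=Q[Q[:,2]>Q[:,2].max()-.05] ; f=cv2.fitLine(Q[:,1:].astype(np.float32),cv2.DIST_HUBER,0,.001,.001).ravel()
            print('top-surface n',len(Q),'y',Q[:,1].min().round(4),Q[:,1].max().round(4),'slope deg',np.degrees(np.arctan2(f[1],f[0])).round(1),'z at bar y',(f[3]+f[1]/f[0]*(T[1]-f[2])).round(4),'zrange',Q[:,2].min().round(4),Q[:,2].max().round(4))
    m=(d>0)&(R[:,0]>ax+.033)&(R[:,0]<ax+.047)&(abs(R[:,1]-T[1])<.006)&(g<70)
    if m.sum()>5: print('bar top z',np.percentile(R[m,2],80).round(4),'-> bar below TCP',(T[2]-np.percentile(R[m,2],80)+.009).round(4),m.sum())
    print('TCP',T.round(4),'F',s['wrist_force'].round(1),s['time_s'])
tilt()
E
python3 tilt.py
```

```text
top-surface n 16490 y 0.215 0.3048 slope deg -9.2 z at bar y 0.2233 zrange 0.216 0.2342
bar top z 0.1945 -> bar below TCP 0.0491 943
TCP [0.51   0.2708 0.2346] F [-0.1 -0.8 -1.8] 16.25
```

The tilt is 99° and the bar is about 43 mm below the TCP at the cup. The bottom-face push could jam on friction. So I'll move to the outside of the right rim, set the lower lip on it, and lower while retracting, which rights the cup.

Emit:
step_arm([
  {"translation":[1,-8,0],"roll":0,"fingers":-1},
  {"translation":[4,-25,0],"roll":0,"fingers":-1},
  {"translation":[8,-45,0],"roll":0,"fingers":-1},
  {"translation":[10,-65,0],"roll":0,"fingers":-1},
  {"translation":[11,-77,0],"roll":0,"fingers":-1},
  {"translation":[11,-82,-5],"roll":0,"fingers":-1},
  {"translation":[11,-82,-25],"roll":0,"fingers":-1},
  {"translation":[11,-82,-48],"roll":0,"fingers":-1},
  {"translation":[11,-82,-65],"roll":0,"fingers":-1},
  {"translation":[11,-82,-65],"roll":0,"fingers":-1},
])

```text
time_s: 17.13
position: [0.5195, 0.1885, 0.1668]
ee_rot: [[-0.002, -0.006, -1.0], [1.0, -0.002, -0.002], [-0.002, -1.0, 0.006]]
wrist_force: [-0.8, -0.2, -2.3]
grip_width: 0.187
```

```bash
python3 tilt.py; sed -i "s/S\[i,4\]>12 and/S[i,4]>6 and abs(np.median(P[(L==i)\&(D>0)],0)[:2]-[.45,.25]).max()<.2 and/; s/('wrist','top','side')/('wrist','side')/" balls.py; python3 balls.py 2>/dev/null
```

```text
top-surface n 16451 y 0.1323 0.2224 slope deg -9.3 z at bar y 0.1557 zrange 0.1484 0.1666
bar top z 0.1267 -> bar below TCP 0.0491 927
TCP [0.5195 0.1885 0.1668] F [-0.8 -0.2 -2.3] 17.1333
wrist [518.  31.] 873 [0.4   0.318 0.022] r_tub 0.064
wrist [561.  74.] 832 [0.426 0.351 0.022] r_tub 0.064
wrist [552. 107.] 746 [0.447 0.35  0.022] r_tub 0.054
wrist [490. 112.] 1328 [0.45  0.312 0.022] r_tub 0.018
wrist [529. 136.] 670 [0.466 0.337 0.022] r_tub 0.04
wrist [501. 207.] 567 [0.518 0.326 0.022] r_tub 0.063
side [271. 188.] 37 [0.45  0.344 0.022] r_tub 0.047
```

Six blobs sit in the tub, one double-sized, so probably seven balls. Now the righting move, in stages.

Emit:
step_arm([
  {"translation":[0,0,-6],"roll":0,"fingers":-1},
  {"translation":[0,0,-12],"roll":0,"fingers":-1},
  {"translation":[0,-2,-15],"roll":0,"fingers":-1},
  {"translation":[0,-5,-18.5],"roll":0,"fingers":-1},
  {"translation":[0,-9,-22],"roll":0,"fingers":-1},
  {"translation":[0,-12,-26],"roll":0,"fingers":-1},
  {"translation":[0,-14.5,-30],"roll":0,"fingers":-1},
  {"translation":[0,-14.5,-30],"roll":0,"fingers":-1},
])

```text
time_s: 17.95
position: [0.5208, 0.1736, 0.1396]
ee_rot: [[-0.001, -0.002, -1.0], [1.0, -0.001, -0.001], [-0.001, -1.0, 0.002]]
wrist_force: [-0.1, 0.2, -1.7]
grip_width: 0.187
```

```bash
python3 tilt.py
```

```text
top-surface n 16795 y 0.1161 0.2063 slope deg -7.6 z at bar y 0.1292 zrange 0.123 0.1384
bar top z 0.1 -> bar below TCP 0.0486 956
TCP [0.5208 0.1736 0.1396] F [-0.1  0.2 -1.7] 17.95
```

It slid off the lip, with only 2° gained. I'll re-seat it farther on and press more than retract.

Emit:
step_arm([
  {"translation":[0,0,10],"roll":0,"fingers":-1},
  {"translation":[0,2,22],"roll":0,"fingers":-1},
  {"translation":[0,14,22],"roll":0,"fingers":-1},
  {"translation":[0,22,20],"roll":0,"fingers":-1},
  {"translation":[0,22,14],"roll":0,"fingers":-1},
  {"translation":[0,21.5,11],"roll":0,"fingers":-1},
  {"translation":[0,20.5,8],"roll":0,"fingers":-1},
  {"translation":[0,18,5.5],"roll":0,"fingers":-1},
  {"translation":[0,15.5,3],"roll":0,"fingers":-1},
  {"translation":[0,15.5,3],"roll":0,"fingers":-1},
])

```text
time_s: 18.83
position: [0.522, 0.1908, 0.1446]
ee_rot: [[-0.002, 0.001, -1.0], [1.0, 0.003, -0.002], [0.003, -1.0, -0.001]]
wrist_force: [-0.1, 4.1, 7.1]
grip_width: 0.188
```

```bash
python3 tilt.py
```

```text
top-surface n 18614 y 0.1312 0.2222 slope deg -1.7 z at bar y 0.1399 zrange 0.1364 0.1438
bar top z 0.1072 -> bar below TCP 0.0464 770
TCP [0.522  0.1908 0.1446] F [-0.1  4.1  7.1] 18.8333
```

The vertical push also pitches the bar in the pads, now about 15° nose-up. I'll reset the pitch by pressing the handle's tail on the near rim, which lets the cup droop, and then roll it again.

Emit:
step_arm([
  {"translation":[0,-3,20],"roll":0,"fingers":-1},
  {"translation":[0,0,50],"roll":0,"fingers":-1},
  {"translation":[-20,10,80],"roll":0,"fingers":-1},
  {"translation":[-50,24,95],"roll":0,"fingers":-1},
  {"translation":[-85,40,95],"roll":0,"fingers":-1},
  {"translation":[-120,56,95],"roll":0,"fingers":-1},
  {"translation":[-155,73,95],"roll":0,"fingers":-1},
  {"translation":[-190,90,95],"roll":0,"fingers":-1},
  {"translation":[-215,102,85],"roll":0,"fingers":-1},
  {"translation":[-228,107,60],"roll":0,"fingers":-1},
  {"translation":[-228,107,35],"roll":0,"fingers":-1},
  {"translation":[-228,107,20],"roll":0,"fingers":-1},
  {"translation":[-228,107,20],"roll":0,"fingers":-1},
])

```text
time_s: 19.97
position: [0.2914, 0.2952, 0.1602]
ee_rot: [[-0.003, -0.004, -1.0], [1.0, -0.005, -0.003], [-0.005, -1.0, 0.004]]
wrist_force: [0.5, -1.3, -1.3]
grip_width: 0.188
```

```bash
python3 tilt.py; python3 balls.py
```

```text
top-surface n 16914 y 0.2344 0.3249 slope deg -2.3 z at bar y 0.1519 zrange 0.1488 0.1565
bar top z 0.1215 -> bar below TCP 0.0477 908
TCP [0.2914 0.2952 0.1602] F [ 0.5 -1.3 -1.3] 19.9667
side [289. 185.] 8 [0.52  0.322 0.021] r_tub 0.063
side [271. 188.] 39 [0.45  0.345 0.021] r_tub 0.048
```

Emit:
step_arm([
  {"translation":[0,0,-5],"roll":0,"fingers":-1},
  {"translation":[0,0,-10],"roll":0,"fingers":-1},
  {"translation":[0,0,-15],"roll":0,"fingers":-1},
  {"translation":[0,0,-20],"roll":0,"fingers":-1},
  {"translation":[0,0,-25],"roll":0,"fingers":-1},
  {"translation":[0,0,-30],"roll":0,"fingers":-1},
  {"translation":[0,0,-35],"roll":0,"fingers":-1},
  {"translation":[0,0,-40],"roll":0,"fingers":-1},
  {"translation":[0,0,-40],"roll":0,"fingers":-1},
])

```text
time_s: 20.87
position: [0.2934, 0.2969, 0.123]
ee_rot: [[-0.002, -0.0, -1.0], [1.0, -0.001, -0.002], [-0.001, -1.0, 0.0]]
wrist_force: [-0.7, 0.5, 2.8]
grip_width: 0.189
```

```bash
python3 tilt.py
```

```text
top-surface n 9724 y 0.2352 0.3261 slope deg -1.4 z at bar y 0.0891 zrange 0.0862 0.0924
bar top z 0.0763 -> bar below TCP 0.0557 972
TCP [0.2934 0.2969 0.123 ] F [-0.7  0.5  2.8] 20.8667
```

Emit:
step_arm([
  {"translation":[0,0,-4],"roll":0,"fingers":-1},
  {"translation":[0,0,-8],"roll":0,"fingers":-1},
  {"translation":[0,0,-8],"roll":0,"fingers":-1},
  {"translation":[0,0,10],"roll":0,"fingers":-1},
  {"translation":[0,0,40],"roll":0,"fingers":-1},
  {"translation":[0,0,75],"roll":0,"fingers":-1},
  {"translation":[5,-5,110],"roll":0,"fingers":-1},
  {"translation":[30,-18,125],"roll":0,"fingers":-1},
  {"translation":[65,-33,125],"roll":0,"fingers":-1},
  {"translation":[100,-49,125],"roll":0,"fingers":-1},
  {"translation":[135,-65,125],"roll":0,"fingers":-1},
  {"translation":[170,-80,125],"roll":0,"fingers":-1},
  {"translation":[200,-95,125],"roll":0,"fingers":-1},
  {"translation":[222,-104,120],"roll":0,"fingers":-1},
  {"translation":[228,-106,100],"roll":0,"fingers":-1},
  {"translation":[228,-106,80],"roll":0,"fingers":-1},
  {"translation":[228,-106,80],"roll":0,"fingers":-1},
])

```text
time_s: 22.33
position: [0.5198, 0.1897, 0.1986]
ee_rot: [[-0.0, -0.008, -1.0], [1.0, -0.003, -0.0], [-0.003, -1.0, 0.008]]
wrist_force: [-1.1, -0.2, -3.2]
grip_width: 0.187
```

```bash
python3 tilt.py;python3 balls.py
```

```text
top-surface n 9143 y 0.1288 0.2191 slope deg -1.3 z at bar y 0.1625 zrange 0.1591 0.1658
bar top z 0.1514 -> bar below TCP 0.0563 994
TCP [0.5198 0.1897 0.1986] F [-1.1 -0.2 -3.2] 22.3333
wrist [489.  43.] 609 [0.4   0.318 0.022] r_tub 0.065
wrist [527.  81.] 589 [0.426 0.352 0.022] r_tub 0.064
wrist [521. 109.] 537 [0.447 0.35  0.022] r_tub 0.054
wrist [467. 113.] 968 [0.45  0.312 0.022] r_tub 0.018
wrist [501. 134.] 484 [0.466 0.338 0.022] r_tub 0.04
wrist [478. 197.] 422 [0.519 0.326 0.022] r_tub 0.064
side [270. 188.] 40 [0.449 0.344 0.022] r_tub 0.048
```

The tub holds seven balls: six blobs, of which one is double. The droop is about 18°. Second righting push.

Emit:
step_arm([
  {"translation":[0,-1,-12],"roll":0,"fingers":-1},
  {"translation":[0,-1,-19],"roll":0,"fingers":-1},
  {"translation":[0,-2,-25],"roll":0,"fingers":-1},
  {"translation":[0,-4,-31],"roll":0,"fingers":-1},
  {"translation":[0,-6,-37],"roll":0,"fingers":-1},
  {"translation":[0,-8,-42],"roll":0,"fingers":-1},
  {"translation":[0,-8,-42],"roll":0,"fingers":-1},
])

```text
time_s: 23.07
position: [0.5246, 0.1829, 0.1647]
ee_rot: [[-0.001, 0.009, -1.0], [1.0, 0.001, -0.001], [0.001, -1.0, -0.009]]
wrist_force: [6.9, -3.0, 8.0]
grip_width: 0.189
```

```bash
python3 tilt.py
```

```text
top-surface n 9791 y 0.1177 0.2069 slope deg 9.7 z at bar y 0.1363 zrange 0.1225 0.1418
bar top z 0.12 -> bar below TCP 0.0537 993
TCP [0.5246 0.1829 0.1647] F [ 6.9 -3.   8. ] 23.0667
```

It works: tilt 80°, pitch -10°. Continuing.

Emit:
step_arm([
  {"translation":[0,-1,-4],"roll":0,"fingers":-1},
  {"translation":[0,-3,-8],"roll":0,"fingers":-1},
  {"translation":[0,-5,-12],"roll":0,"fingers":-1},
  {"translation":[0,-6,-16],"roll":0,"fingers":-1},
  {"translation":[0,-7,-20],"roll":0,"fingers":-1},
  {"translation":[0,-7,-20],"roll":0,"fingers":-1},
])

```text
time_s: 23.62
position: [0.5247, 0.1757, 0.1447]
ee_rot: [[-0.001, 0.009, -1.0], [1.0, -0.0, -0.001], [-0.0, -1.0, -0.009]]
wrist_force: [7.1, -4.7, 8.2]
grip_width: 0.189
```

```bash
python3 tilt.py
```

```text
top-surface n 9176 y 0.1069 0.1888 slope deg 26.8 z at bar y 0.1309 zrange 0.0946 0.1386
bar top z 0.1041 -> bar below TCP 0.0496 889
TCP [0.5247 0.1757 0.1447] F [ 7.1 -4.7  8.2] 23.6167
```

Emit:
step_arm([
  {"translation":[0,-1,-4],"roll":0,"fingers":-1},
  {"translation":[0,-1.5,-8],"roll":0,"fingers":-1},
  {"translation":[0,-2,-12],"roll":0,"fingers":-1},
  {"translation":[0,-2.5,-16],"roll":0,"fingers":-1},
  {"translation":[0,-3,-20],"roll":0,"fingers":-1},
  {"translation":[0,-3,-20],"roll":0,"fingers":-1},
])

```text
time_s: 24.17
position: [0.5233, 0.172, 0.1235]
ee_rot: [[-0.001, 0.005, -1.0], [1.0, -0.002, -0.001], [-0.002, -1.0, -0.005]]
wrist_force: [5.1, -6.5, 5.8]
grip_width: 0.189
```

```bash
python3 tilt.py
```

```text
top-surface n 8115 y 0.1196 0.2129 slope deg 42.7 z at bar y 0.127 zrange 0.0794 0.1294
bar top z 0.1397 -> bar below TCP -0.0073 84
TCP [0.5233 0.172  0.1235] F [ 5.1 -6.5  5.8] 24.1667
```

Tilt is 47° and pitch about +12°. One more push here, then a pitch reset on the rim.

Emit:
step_arm([
  {"translation":[0,-0.5,-4],"roll":0,"fingers":-1},
  {"translation":[0,-0.5,-8],"roll":0,"fingers":-1},
  {"translation":[0,0,-12],"roll":0,"fingers":-1},
  {"translation":[0,1,-15],"roll":0,"fingers":-1},
  {"translation":[0,2,-16],"roll":0,"fingers":-1},
  {"translation":[0,2,-16],"roll":0,"fingers":-1},
])

```text
time_s: 24.72
position: [0.5216, 0.173, 0.1077]
ee_rot: [[-0.002, 0.002, -1.0], [1.0, -0.005, -0.002], [-0.005, -1.0, -0.002]]
wrist_force: [-2.8, -12.6, 11.7]
grip_width: 0.192
```

```bash
python3 tilt.py
```

```text
top-surface n 7433 y 0.1284 0.2111 slope deg -25.2 z at bar y 0.1014 zrange 0.069 0.119
bar top z 0.1304 -> bar below TCP -0.0136 15
TCP [0.5216 0.173  0.1077] F [ -2.8 -12.6  11.7] 24.7167
```

```bash
cat > prof.py <<'E'
from h import *
s=arm.get_state(); c=arm.calibration('wrist'); p,D=arm.camera('wrist'); T=s['position']
R=cloud(c,D).reshape(-1,3); d=D.ravel(); g=p.reshape(-1,3).max(1); R,g=R[d>0],g[d>0]
near=(np.abs(R[:,0]-T[0]+.06)<.045)&(np.abs(R[:,1]-T[1])<.085)&(R[:,2]>T[2]-.12)
L=R[near]
for y in np.arange(-.07,.06,.006):
    q=L[(abs(L[:,1]-T[1]-y)<.0015)&(abs(L[:,0]-T[0]+.06)<.004)]
    if len(q): print('y%+.3f'%y, 'z %.4f %.4f'%(np.percentile(q[:,2],5),np.percentile(q[:,2],95)),end=' | ')
print()
for x in np.arange(-.055,-.005,.006):
    q=R[(abs(R[:,0]-T[0]-x)<.002)&(abs(R[:,1]-T[1])<.012)&(g<80)&(R[:,2]<T[2]-.02)]
    if len(q): print('x%+.3f bar top %.4f (n%d)'%(x,np.percentile(q[:,2],90)-T[2],len(q)),end=' | ')
print(T)
E
python3 prof.py
```

```text
y-0.058 z 0.0435 0.0497 | y-0.052 z 0.0551 0.0589 | y-0.046 z 0.0640 0.0684 | y-0.040 z 0.0735 0.0779 | y-0.034 z 0.0821 0.0868 | y-0.028 z 0.0901 0.0952 | y-0.022 z 0.0980 0.1033 | y-0.016 z 0.1052 0.1112 | y-0.010 z 0.1113 0.1181 | y-0.004 z 0.0238 0.1174 | y+0.002 z 0.0313 0.0354 | y+0.008 z 0.0401 0.0450 | y+0.014 z 0.0497 0.0548 | y+0.020 z 0.0594 0.0666 | y+0.026 z 0.0695 0.0783 | y+0.032 z 0.0809 0.0916 | y+0.038 z 0.0867 0.0886 | 
x-0.013 bar top -0.0202 (n18) | x-0.007 bar top -0.0212 (n33) | [0.52154078 0.1729909  0.10776706]
```

Emit:
step_arm([
  {"translation":[0,-5,10],"roll":0,"fingers":-1},
  {"translation":[0,-3,40],"roll":0,"fingers":-1},
  {"translation":[0,0,75],"roll":0,"fingers":-1},
  {"translation":[-10,6,110],"roll":0,"fingers":-1},
  {"translation":[-35,20,135],"roll":0,"fingers":-1},
  {"translation":[-70,40,140],"roll":0,"fingers":-1},
  {"translation":[-105,58,140],"roll":0,"fingers":-1},
  {"translation":[-140,78,140],"roll":0,"fingers":-1},
  {"translation":[-175,97,140],"roll":0,"fingers":-1},
  {"translation":[-205,114,135],"roll":0,"fingers":-1},
  {"translation":[-222,122,115],"roll":0,"fingers":-1},
  {"translation":[-228,125,90],"roll":0,"fingers":-1},
  {"translation":[-228,125,65],"roll":0,"fingers":-1},
  {"translation":[-228,125,55],"roll":0,"fingers":-1},
  {"translation":[-228,125,49],"roll":0,"fingers":-1},
  {"translation":[-228,125,43],"roll":0,"fingers":-1},
  {"translation":[-228,125,37],"roll":0,"fingers":-1},
  {"translation":[-228,125,31],"roll":0,"fingers":-1},
  {"translation":[-228,125,26],"roll":0,"fingers":-1},
  {"translation":[-228,125,26],"roll":0,"fingers":-1},
])

```text
time_s: 26.48
position: [0.2941, 0.3002, 0.1316]
ee_rot: [[-0.002, 0.001, -1.0], [1.0, 0.0, -0.002], [0.0, -1.0, -0.001]]
wrist_force: [1.8, 1.1, 2.7]
grip_width: 0.189
```

```bash
python3 prof.py; python3 -c "
from h import *
print(arm.get_state()['wrist_force'],arm.get_state()['time_s'])"
```

```text
y-0.058 z 0.0461 0.0490 | y-0.052 z 0.0540 0.0586 | y-0.046 z 0.0627 0.0680 | y-0.040 z 0.0727 0.0772 | y-0.034 z 0.0819 0.0868 | y-0.028 z 0.0910 0.0957 | y-0.022 z 0.1004 0.1050 | y-0.016 z 0.0211 0.1144 | y-0.010 z 0.0176 0.1212 | y-0.004 z 0.0220 0.0266 | y+0.002 z 0.0310 0.0358 | y+0.008 z 0.0395 0.0451 | y+0.014 z 0.0488 0.0542 | y+0.020 z 0.0581 0.0633 | y+0.026 z 0.0672 0.0723 | y+0.032 z 0.0763 0.0817 | y+0.038 z 0.0853 0.0896 | 
x-0.025 bar top -0.0401 (n195) | x-0.019 bar top -0.0399 (n392) | x-0.013 bar top -0.0228 (n690) | x-0.007 bar top -0.0320 (n547) | [0.29414351 0.30019436 0.13162082]
[1.19521587 0.65450619 1.75216707] 26.5333
```

Pitch is back to about 0 with roll at 33°. I'll add a little droop, then go to the mat and roll the cup up on its bottom edge.

Emit:
step_arm([
  {"translation":[0,0,-4],"roll":0,"fingers":-1},
  {"translation":[0,0,-4],"roll":0,"fingers":-1},
  {"translation":[0,0,20],"roll":0,"fingers":-1},
  {"translation":[0,0,55],"roll":0,"fingers":-1},
  {"translation":[0,0,90],"roll":0,"fingers":-1},
  {"translation":[12,-11,115],"roll":0,"fingers":-1},
  {"translation":[35,-31,120],"roll":0,"fingers":-1},
  {"translation":[62,-56,120],"roll":0,"fingers":-1},
  {"translation":[90,-81,120],"roll":0,"fingers":-1},
  {"translation":[118,-106,120],"roll":0,"fingers":-1},
  {"translation":[146,-131,120],"roll":0,"fingers":-1},
  {"translation":[174,-156,120],"roll":0,"fingers":-1},
  {"translation":[202,-181,120],"roll":0,"fingers":-1},
  {"translation":[230,-206,120],"roll":0,"fingers":-1},
  {"translation":[258,-231,120],"roll":0,"fingers":-1},
  {"translation":[282,-253,115],"roll":0,"fingers":-1},
  {"translation":[297,-267,95],"roll":0,"fingers":-1},
  {"translation":[302,-271,65],"roll":0,"fingers":-1},
  {"translation":[302,-271,35],"roll":0,"fingers":-1},
  {"translation":[302,-271,15],"roll":0,"fingers":-1},
])

```text
time_s: 28.2
position: [0.5938, 0.0283, 0.1425]
ee_rot: [[-0.0, -0.006, -1.0], [1.0, 0.001, -0.0], [0.001, -1.0, 0.006]]
wrist_force: [0.0, -0.2, -2.8]
grip_width: 0.188
```

```bash
python3 prof.py
```

```text
y-0.058 z 0.0562 0.0583 | y-0.052 z 0.0635 0.0684 | y-0.046 z 0.0731 0.0778 | y-0.040 z 0.0824 0.0871 | y-0.034 z 0.0914 0.0967 | y-0.028 z 0.1013 0.1057 | y-0.022 z 0.1106 0.1151 | y-0.016 z 0.0321 0.1244 | y-0.010 z 0.0283 0.1317 | y-0.004 z 0.0313 0.0362 | y+0.002 z 0.0406 0.0450 | y+0.008 z 0.0500 0.0554 | y+0.014 z 0.0591 0.0637 | y+0.020 z 0.0679 0.0731 | y+0.026 z 0.0772 0.0825 | y+0.032 z 0.0866 0.0916 | y+0.038 z 0.0953 0.1001 | 
x-0.025 bar top -0.0402 (n268) | x-0.019 bar top -0.0401 (n406) | x-0.013 bar top -0.0230 (n701) | x-0.007 bar top -0.0309 (n553) | [0.59384145 0.02829011 0.14247017]
```

Emit:
step_arm([
  {"translation":[0,0,-12],"roll":0,"fingers":-1},
  {"translation":[0,0,-20],"roll":0,"fingers":-1},
  {"translation":[0,0,-23],"roll":0,"fingers":-1},
  {"translation":[0,-3,-24.5],"roll":0,"fingers":-1},
  {"translation":[0,-7,-25.5],"roll":0,"fingers":-1},
  {"translation":[0,-11,-26.5],"roll":0,"fingers":-1},
  {"translation":[0,-15,-27.5],"roll":0,"fingers":-1},
  {"translation":[0,-19,-29],"roll":0,"fingers":-1},
  {"translation":[0,-19,-29],"roll":0,"fingers":-1},
])

```text
time_s: 29.0
position: [0.597, 0.0101, 0.1202]
ee_rot: [[-0.001, 0.005, -1.0], [1.0, 0.002, -0.001], [0.002, -1.0, -0.005]]
wrist_force: [0.6, 4.2, 8.3]
grip_width: 0.193
```

```bash
python3 prof.py
```

```text
y-0.070 z 0.0021 0.0042 | y-0.058 z 0.0349 0.0364 | y-0.052 z 0.0408 0.0457 | y-0.046 z 0.0513 0.0554 | y-0.040 z 0.0609 0.0654 | y-0.034 z 0.0705 0.0752 | y-0.028 z 0.0802 0.0850 | y-0.022 z 0.0896 0.0944 | y-0.016 z 0.0130 0.1043 | y-0.010 z 0.0095 0.1117 | y-0.004 z 0.0081 0.0128 | y+0.002 z 0.0178 0.0227 | y+0.008 z 0.0272 0.0320 | y+0.014 z 0.0373 0.0420 | y+0.020 z 0.0467 0.0522 | y+0.026 z 0.0565 0.0615 | y+0.032 z 0.0659 0.0716 | y+0.038 z 0.0756 0.0809 | 
x-0.025 bar top -0.0396 (n103) | x-0.019 bar top -0.0391 (n359) | x-0.013 bar top -0.0228 (n684) | x-0.007 bar top -0.0310 (n524) | [0.59696935 0.01007541 0.12021815]
```

Mostly sliding: it needs a firmer press. I'll lift, shift back and press harder while dragging.

Emit:
step_arm([
  {"translation":[0,5,12],"roll":0,"fingers":-1},
  {"translation":[0,25,14],"roll":0,"fingers":-1},
  {"translation":[0,30,6],"roll":0,"fingers":-1},
  {"translation":[0,30,-2],"roll":0,"fingers":-1},
  {"translation":[0,29,-8],"roll":0,"fingers":-1},
  {"translation":[0,26,-12],"roll":0,"fingers":-1},
  {"translation":[0,22,-15],"roll":0,"fingers":-1},
  {"translation":[0,18,-17],"roll":0,"fingers":-1},
  {"translation":[0,14,-19],"roll":0,"fingers":-1},
  {"translation":[0,10,-21],"roll":0,"fingers":-1},
  {"translation":[0,10,-21],"roll":0,"fingers":-1},
])

```text
time_s: 29.97
position: [0.6012, 0.0203, 0.1019]
ee_rot: [[-0.002, 0.015, -1.0], [1.0, 0.003, -0.002], [0.002, -1.0, -0.015]]
wrist_force: [9.1, 4.1, 18.2]
grip_width: 0.191
```

```bash
python3 prof.py
```

```text
y-0.070 z 0.0026 0.0045 | y-0.064 z 0.0027 0.0041 | y-0.052 z 0.0320 0.0372 | y-0.046 z 0.0439 0.0494 | y-0.040 z 0.0553 0.0614 | y-0.034 z 0.0655 0.0727 | y-0.028 z 0.0759 0.0829 | y-0.022 z 0.0856 0.0932 | y-0.016 z 0.0939 0.1032 | y-0.010 z 0.1025 0.1109 | y-0.004 z 0.1078 0.1102 | y+0.002 z 0.0096 0.0160 | y+0.008 z 0.0217 0.0287 | y+0.014 z 0.0344 0.0434 | y+0.020 z 0.0486 0.0601 | y+0.026 z 0.0634 0.0805 | y+0.032 z 0.0792 0.0920 | y+0.038 z 0.0867 0.0885 | 
[0.60121838 0.02033975 0.10194013]
```

Roll is about 25° and pitch about +20°. One more pitch reset on the near rim, then I'll release on the mat within the self-righting range.

Emit:
step_arm([
  {"translation":[0,0,25],"roll":0,"fingers":-1},
  {"translation":[0,0,60],"roll":0,"fingers":-1},
  {"translation":[0,0,100],"roll":0,"fingers":-1},
  {"translation":[-15,14,135],"roll":0,"fingers":-1},
  {"translation":[-40,37,155],"roll":0,"fingers":-1},
  {"translation":[-68,63,157],"roll":0,"fingers":-1},
  {"translation":[-96,89,157],"roll":0,"fingers":-1},
  {"translation":[-124,115,157],"roll":0,"fingers":-1},
  {"translation":[-152,141,157],"roll":0,"fingers":-1},
  {"translation":[-180,167,157],"roll":0,"fingers":-1},
  {"translation":[-208,193,157],"roll":0,"fingers":-1},
  {"translation":[-236,219,157],"roll":0,"fingers":-1},
  {"translation":[-264,245,157],"roll":0,"fingers":-1},
  {"translation":[-288,267,150],"roll":0,"fingers":-1},
  {"translation":[-302,280,130],"roll":0,"fingers":-1},
  {"translation":[-302,280,100],"roll":0,"fingers":-1},
  {"translation":[-302,280,78],"roll":0,"fingers":-1},
  {"translation":[-302,280,70],"roll":0,"fingers":-1},
  {"translation":[-302,280,62],"roll":0,"fingers":-1},
  {"translation":[-302,280,54],"roll":0,"fingers":-1},
])

```text
time_s: 31.68
position: [0.2938, 0.2998, 0.1507]
ee_rot: [[-0.001, 0.0, -1.0], [1.0, -0.0, -0.001], [-0.0, -1.0, -0.0]]
wrist_force: [-0.2, 0.2, -1.8]
grip_width: 0.187
```

```bash
python3 prof.py
```

```text
y-0.052 z 0.0823 0.0874 | y-0.046 z 0.0935 0.0984 | y-0.040 z 0.1047 0.1098 | y-0.034 z 0.1140 0.1215 | y-0.028 z 0.1241 0.1318 | y-0.022 z 0.1344 0.1414 | y-0.016 z 0.1431 0.1514 | y-0.010 z 0.0603 0.1584 | y-0.004 z 0.0558 0.1571 | y+0.002 z 0.0593 0.0652 | y+0.008 z 0.0708 0.0784 | y+0.014 z 0.0835 0.0917 | y+0.020 z 0.0966 0.1066 | y+0.026 z 0.1103 0.1235 | y+0.032 z 0.1238 0.1373 | y+0.038 z 0.1325 0.1347 | 
x-0.007 bar top -0.0213 (n3) | [0.29383756 0.29983464 0.15073782]
```

Emit:
step_arm([
  {"translation":[0,0,-5],"roll":0,"fingers":-1},
  {"translation":[0,0,-10],"roll":0,"fingers":-1},
  {"translation":[0,0,-15],"roll":0,"fingers":-1},
  {"translation":[0,0,-20],"roll":0,"fingers":-1},
  {"translation":[0,0,-25],"roll":0,"fingers":-1},
  {"translation":[0,0,-25],"roll":0,"fingers":-1},
])

```text
time_s: 32.23
position: [0.2934, 0.2999, 0.1252]
ee_rot: [[-0.002, 0.0, -1.0], [1.0, -0.0, -0.002], [-0.0, -1.0, -0.0]]
wrist_force: [-0.3, 1.2, 2.1]
grip_width: 0.187
```

```bash
python3 prof.py
```

```text
y-0.052 z 0.0365 0.0424 | y-0.046 z 0.0493 0.0558 | y-0.040 z 0.0629 0.0692 | y-0.034 z 0.0756 0.0818 | y-0.028 z 0.0264 0.0945 | y-0.022 z 0.0234 0.1066 | y-0.016 z 0.0216 0.1177 | y-0.010 z 0.0177 0.0200 | y-0.004 z 0.0148 0.0170 | y+0.002 z 0.0189 0.0264 | y+0.008 z 0.0307 0.0381 | y+0.014 z 0.0435 0.0496 | y+0.020 z 0.0554 0.0621 | y+0.026 z 0.0678 0.0743 | y+0.032 z 0.0795 0.0864 | y+0.038 z 0.0903 0.0926 | 
x-0.019 bar top -0.0347 (n257) | x-0.013 bar top -0.0230 (n688) | x-0.007 bar top -0.0316 (n559) | [0.29343631 0.29992494 0.12519814]
```

Roll is 24.5° and pitch about 0, well inside the self-righting range. Back over the mat.

Emit:
step_arm([
  {"translation":[0,0,25],"roll":0,"fingers":-1},
  {"translation":[0,0,60],"roll":0,"fingers":-1},
  {"translation":[0,0,95],"roll":0,"fingers":-1},
  {"translation":[12,-11,120],"roll":0,"fingers":-1},
  {"translation":[35,-33,125],"roll":0,"fingers":-1},
  {"translation":[62,-58,125],"roll":0,"fingers":-1},
  {"translation":[90,-84,125],"roll":0,"fingers":-1},
  {"translation":[118,-110,125],"roll":0,"fingers":-1},
  {"translation":[146,-136,125],"roll":0,"fingers":-1},
  {"translation":[174,-163,125],"roll":0,"fingers":-1},
  {"translation":[202,-189,125],"roll":0,"fingers":-1},
  {"translation":[230,-215,125],"roll":0,"fingers":-1},
  {"translation":[258,-241,125],"roll":0,"fingers":-1},
  {"translation":[282,-264,120],"roll":0,"fingers":-1},
  {"translation":[297,-278,100],"roll":0,"fingers":-1},
  {"translation":[302,-282,70],"roll":0,"fingers":-1},
  {"translation":[302,-282,40],"roll":0,"fingers":-1},
  {"translation":[302,-282,15],"roll":0,"fingers":-1},
  {"translation":[302,-282,2],"roll":0,"fingers":-1},
  {"translation":[302,-282,0],"roll":0,"fingers":-1},
])

```text
time_s: 33.95
position: [0.5931, 0.0178, 0.1214]
ee_rot: [[-0.002, -0.008, -1.0], [1.0, -0.0, -0.002], [-0.0, -1.0, 0.008]]
wrist_force: [-0.6, 0.0, -1.2]
grip_width: 0.19
```

```bash
python3 prof.py
```

```text
y-0.070 z 0.0022 0.0042 | y-0.064 z 0.0027 0.0044 | y-0.052 z 0.0356 0.0429 | y-0.046 z 0.0494 0.0548 | y-0.040 z 0.0603 0.0676 | y-0.034 z 0.0732 0.0806 | y-0.028 z 0.0249 0.0924 | y-0.022 z 0.0221 0.1052 | y-0.016 z 0.0198 0.1160 | y-0.010 z 0.0161 0.0188 | y-0.004 z 0.0132 0.0157 | y+0.002 z 0.0159 0.0227 | y+0.008 z 0.0279 0.0353 | y+0.014 z 0.0404 0.0474 | y+0.020 z 0.0533 0.0600 | y+0.026 z 0.0654 0.0729 | y+0.032 z 0.0777 0.0851 | y+0.038 z 0.0885 0.0910 | 
x-0.019 bar top -0.0340 (n161) | x-0.013 bar top -0.0227 (n677) | x-0.007 bar top -0.0307 (n550) | [0.59309911 0.01779001 0.1214302 ]
```

Emit:
step_arm([
  {"translation":[0,0,-3],"roll":0,"fingers":-1},
  {"translation":[0,0,-6],"roll":0,"fingers":-1},
  {"translation":[0,0,-8],"roll":0,"fingers":-1},
  {"translation":[0,0,-8],"roll":0,"fingers":-0.6},
  {"translation":[0,0,-8],"roll":0,"fingers":-0.5},
  {"translation":[0,0,-8],"roll":0,"fingers":-0.4},
  {"translation":[0,0,-8],"roll":0,"fingers":-0.3},
  {"translation":[0,0,-8],"roll":0,"fingers":-0.2},
  {"translation":[0,0,-8],"roll":0,"fingers":-0.1},
  {"translation":[0,0,-8],"roll":0,"fingers":0},
  {"translation":[0,0,-8],"roll":0,"fingers":0.15},
  {"translation":[0,0,-8],"roll":0,"fingers":0.3},
  {"translation":[0,0,-8],"roll":0,"fingers":0.5},
  {"translation":[0,0,-8],"roll":0,"fingers":0.75},
  {"translation":[0,0,-8],"roll":0,"fingers":1},
  {"translation":[0,0,-8],"roll":0,"fingers":1},
  {"translation":[0,0,-8],"roll":0,"fingers":1},
  {"translation":[0,0,-8],"roll":0,"fingers":1},
])

```text
time_s: 35.5
position: [0.5954, 0.018, 0.1179]
ee_rot: [[-0.002, -0.0, -1.0], [1.0, 0.0, -0.002], [0.0, -1.0, 0.0]]
wrist_force: [0.0, -0.1, 0.2]
grip_width: 1.001
```

```bash
python3 prof.py
```

```text
y-0.052 z 0.0165 0.0936 | y-0.046 z 0.0070 0.0929 | y-0.040 z 0.0063 0.0083 | y-0.034 z 0.0064 0.0084 | y-0.028 z 0.0063 0.0082 | y-0.022 z 0.0064 0.0085 | y-0.016 z 0.0068 0.0083 | y-0.010 z 0.0921 0.0940 | y-0.004 z 0.0035 0.0940 | y+0.002 z 0.0023 0.0041 | y+0.008 z 0.0024 0.0042 | y+0.014 z 0.0022 0.0041 | y+0.020 z 0.0024 0.0041 | y+0.026 z 0.0020 0.0044 | y+0.032 z 0.0023 0.0044 | y+0.038 z 0.0025 0.0044 | y+0.044 z 0.0025 0.0043 | y+0.050 z 0.0023 0.0041 | y+0.056 z -0.0005 0.0011 | 
x-0.055 bar top -0.1137 (n126) | x-0.049 bar top -0.1137 (n106) | x-0.043 bar top -0.1137 (n93) | x-0.037 bar top -0.1137 (n86) | x-0.031 bar top -0.1137 (n83) | x-0.025 bar top -0.1139 (n70) | x-0.019 bar top -0.1138 (n76) | x-0.013 bar top -0.1137 (n81) | x-0.007 bar top -0.0444 (n260) | [0.59535441 0.0180479  0.1178696 ]
```

The cup is upright: lip level at z 0.093, floor 0.007, centre y about -0.011. Centring the open fingers and withdrawing.

Emit:
step_arm([
  {"translation":[0,-10,0],"roll":0,"fingers":1},
  {"translation":[0,-22,0],"roll":0,"fingers":1},
  {"translation":[0,-26,10],"roll":0,"fingers":1},
  {"translation":[0,-27,35],"roll":0,"fingers":1},
  {"translation":[0,-27,70],"roll":0,"fingers":1},
  {"translation":[0,-27,105],"roll":0,"fingers":1},
  {"translation":[-30,-50,140],"roll":0,"fingers":1},
  {"translation":[-60,-85,170],"roll":0,"fingers":1},
  {"translation":[-90,-120,200],"roll":0,"fingers":1},
  {"translation":[-110,-155,200],"roll":0,"fingers":1},
  {"translation":[-130,-190,200],"roll":0,"fingers":1},
  {"translation":[-150,-225,200],"roll":0,"fingers":1},
  {"translation":[-170,-250,200],"roll":0,"fingers":1},
  {"translation":[-170,-250,200],"roll":0,"fingers":1},
  {"translation":[-170,-250,200],"roll":0,"fingers":1},
])

```text
time_s: 36.8
position: [0.4229, -0.2351, 0.3193]
ee_rot: [[0.004, 0.001, -1.0], [1.0, -0.002, 0.004], [-0.002, -1.0, -0.001]]
wrist_force: [0.0, 0.5, 0.3]
grip_width: 1.0
```

Run:
```python
from h import *
c=arm.calibration('top'); p,D=arm.camera('top'); P=cloud(c,D).reshape(-1,3); d=D.ravel()
def R(x,y,r,z0,z1,nm):
    Q=P[(d>0)&(np.hypot(P[:,0]-x,P[:,1]-y)<r)&(P[:,2]>z0)&(P[:,2]<z1)]
    if len(Q)>4: print(nm,len(Q),*[np.round(v,4) for v in circ(cv2.convexHull(Q[:,:2].astype(np.float32))[:,0])],np.percentile(Q[:,2],[5,95]).round(4))
    else: print(nm,len(Q))
R(.536,-.01,.045,.083,.105,'cupmouth'); R(.3746,.1225,.05,.06,.08,'jar'); R(.762,-.0485,.05,.075,.095,'jar2'); R(.602,.473,.08,.025,.04,'dish')
Q=P[(d>0)&(np.abs(P[:,0]-.64)<.04)&(np.abs(P[:,1]+.01)<.04)&(P[:,2]>.05)&(P[:,2]<.09)]; print('handle',cv2.minAreaRect(Q[:,:2].astype(np.float32)),np.median(Q[:,2]))
print(arm.get_state()['position'],arm.get_state()['time_s'])
cv2.imwrite('pics/final.png',np.hstack([cv2.resize(p[170:250,195:285],None,fx=4.4,fy=4.4,interpolation=cv2.INTER_CUBIC),cv2.resize(p[80:260,290:380],(176,352))]))
```

```text
cupmouth 77 [ 0.5523 -0.009 ] 0.0298 [0.0847 0.0955]
jar 245 [0.3746 0.1225] 0.024 [0.0655 0.0737]
jar2 336 [ 0.7629 -0.0488] 0.0287 [0.0796 0.089 ]
dish 331 [0.6016 0.4731] 0.0593 [0.0258 0.0384]
handle ((0.6329869627952576, 0.0225861594080925), (0.07335333526134491, 0.017604172229766846), 21.200647354125977) 0.07217005977223143
[ 0.42399662 -0.23384485  0.31900562] 36.85
```

View pics/final.png

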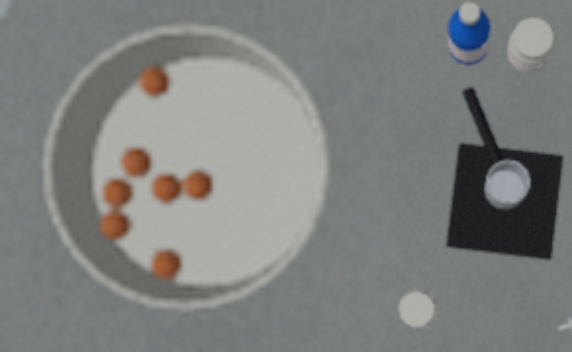

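The last picture shows seven balls in the tub and the empty cup upright on the mat. Jar, jar2 and dish have not moved. Handing in.

```bash
python3 -c "
from station import arm
print(arm.finish_job())"
```

```text
the job is handed in; nothing more can be done
None
```

The job is done and was handed in at about 37 s of the 72 s allowed; no verdict came back.

**What I did:**
- I lifted the cup from the dock by its sides, stood it on the mat with all seven balls in it, and let go.
- I gripped the handle 60 mm from the cup's axis. The moves allow only turns about the vertical, so I tipped the cup to about 99° by rolling it over the tub's rim.
- I righted the emptied cup with pushes on the tub's rim and the mat, and reset the handle's pitch on the rim three times. I released it on the mat at about 25° of lean, and it stood up on its own.

**Last checks:**
- **Balls:** seven separate balls can be counted in the tub.
- **Cup:** it is upright at about (0.552, -0.009), well inside the mat. Right after release the wrist depth showed its lip level at z = 0.093.
- **Bystanders:** jar, jar2 and dish measured within about 1 mm of where they started. The spray bottle was only seen in the picture, with no sign of having moved. The syringe was mostly outside the last crop and was not re-measured.
- **Arm:** it was clear of everything, with near-zero wrist force.

**What failed or disagreed:**
- The first righting try slid off the lip, and the first press on the mat mostly slid.
- The handle turned about 20° when I withdrew the open fingers, and the cup may have moved with it. Its measured x is about 17 mm from where I expected it.
- Wrist force reached 30 N once while pouring, well under the limit.

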